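Put the inspection torch on charge

ROBOT

A 7-joint arm with a two-finger parallel gripper is mounted at the origin on the work surface. World frame = base frame: x ahead of the robot, y to its left, z up, the work surface at z = 0. Lengths are in mm, angles in rad, forces in N, time in s.
With the tool pointing down it reaches from about 375 to 925 mm from the base axis. Payload 3.1 kg.
Tool frame: the origin (TCP) lies midway between the tips of the shut fingers; the grasp point (between the pads) lies 19 mm behind it; z points along the fingers, y is the direction in which the jaws open and shut (so a half turn about z gives the same grasp; the last joint's range is limited). The gripper opens to 85 mm and grips with 20 to 120 N. Pads are 22 mm wide; open, the fingers measure 114 mm over their backs; the gripper's body (76 mm by 85 mm) begins 54 mm behind the grasp point. The pads swing forward as they close: fully open they stand 13 mm farther back than shut.
Start: joints at [1.105, 0.383, 0.044, 1.598, -0.018, 1.161, -0.05], TCP at [233.736, -606.523, 196.269] pointing down, gripper open.
Joint ranges: [-2.61, 2.61], [-0.41, 2.15], [-1.48, 1.57], [0, 2.5], [-1.57, 4.71], [0.05, 1.97], [-2.85, 2.85]. Speed limits (rad/s): [2.79, 2.79, 3.14, 3.14, 3.14, 3.14, 3.14].

INTERFACE

Orientations are given as a rotation vector (axis times angle).
In Python, from workcell import bot gives the robot as it stands. The module is installed in compiled form; this text tells all that it offers.
- The arm moves only by the shell command python3 -m jog 'ROWS' [FORCE]. ROWS is JSON, a list that holds one entry, the list of rows, each a list of 7 numbers: the closure, from 0 (fully open) to 1 (shut), then the shift along the tool's x, y, z normalised to -1 to 1, where 1 is 20 mm, then the turn, a rotation vector about the tool's x, y, z normalised to -1 to 1, where 1 is 0.08 rad. In form: [[[grip, tx, ty, tz, wx, wy, wz], ...]]. A call has 1 to 20 rows; each row shifts and turns the pose as measured when the row begins, along the tool's axes as they then stand; what a row does not reach is not made up. A row lasts 1/10 s, in which the tool goes at most 50 mm and 8.59 degrees, less where a joint would pass 70% of its speed; a pose out of reach is approached as far as the arm can. A call with a number of a shift or a turn outside -1 to 1 is refused whole. A call with a gripper value outside its range is refused whole. The fingers move at their own pace and stop on an object; FORCE is the grip in N (left out, the last holds). Time passes only in rows, so rows that do not move let the fingers close. It gives the time, the measured TCP pose, the force and the opening at its end, in the units of the state.
- bot.get_state(): the state, without advancing time (a new reading comes with each control period).
- bot.capture(name): name is "side" or "top" or "wrist"; returns the picture (400x640x3 uint8, red, green, blue); there is no depth.
- bot.camera_params(name): a dict with "K" (3x3 intrinsics, pixels), "R" (3x3) and "t" (3): a world point X has camera coordinates R X + t. Camera axes: x right, y down, z forward; pixel columns grow to the right and rows downward; lengths in mm; the calibration is good to about 2 mm. A picture is of the moment at which its call begins: read the wrist's pose just before it. camera_params takes no time and is no camera call; for the wrist camera it gives the pose at the moment of the call.
- bot.finish_job(): hands the job in, once; it reports no verdict.
Trained networks look in the newest picture that a camera, given by its name, has taken for a name from the list of things; names that differ only in an ending like _2 or _b are one class to them, and where a whole thing is asked for, a point or a joint stands for the part that bears it (a point fixed in the world has none). Each returns a list of dicts, best first, with "score" (0 to 1); they miss things now and then, are a little off and sometimes report something else, mostly with a low value. They report only what shows in the picture. A call takes as long as a camera call. They do not tell look-alikes from the thing itself.
- bot.spot_in(name, camera): "rect" ([left, top, right, bottom] in pixels, round what is visible of it).
- bot.regions_of(name, camera): "mask" (400x640 bool, what is visible of it) and "rect" ([left, top, right, bottom] in pixels, round what is visible of it).
- bot.spot_point(name, camera): "point" ([row, column] in pixels: a listed point, or the origin of a listed thing).
The state is a dict: "clock": time; "joint_pos": joint angles; "dq": joint speeds; "tau": joint torques, N m; "position": TCP position; "ee_rot": TCP orientation; "wrist_force": force on the tool from outside, world axes, zero at the start; "moment": the same for the moment, N m; "opening": finger opening in mm.
Only numpy, scipy, OpenCV 4.12 (cv2) and the standard library are available. Lean on these libraries where they do the work, as an engineer would, in place of code of your own. Each camera call takes 0.05 s, during which the arm holds its last target.

TASK

The inspection torch is snapped into two spring clips on the sloping stand. Pull it straight out of the clips and put it on charge in the dock, either way round: slide it along the two rails, lifting the hinged catch with the torch itself, until it is fully home and the catch has dropped down in front of it. Let go of it there, and do not push the other things on the bench about.

Things in the scene. Friction and masses are not known exactly. Their poses are not given: they have to be found in the camera images.
- torch_center (a point): Centre of the inspection torch: a straight aluminium cylinder 24 mm in diameter and 150 mm long, 75 to 155 g, black rubber sleeve on its middle 72 mm. The y axis of this frame is the torch's own axis. At the start it is horizontal, parallel to the stand's y, in the clips, up to 8 mm to either side of their middle.
- clip_seat (a point): Half-way between the stand's two C-shaped spring-steel clips, on a seated torch's axis, 100 mm above the table. Frame: z up, x level towards the stand's back (roughly towards the robot), y along the torch. Clips 16 mm wide at y = -50 and +50 mm (84 mm free between), opening along the plate's normal (-0.643, 0, 0.766), reaching 19 mm past the axis. A pull meets up to 17 N and snaps free after about 13 mm.
- plate_mid (a point): On the surface of the fixed stand's grey plate, straight behind clip_seat: 28 mm from the torch's axis along the plate's normal. The plate is 180 mm wide in y, slopes at 40 degrees and faces up and towards its -x; it runs 46 mm down and 66 mm up the slope from here. Frame as clip_seat.
- head_edge (a point): Middle of the front upper edge of the white raised head across the top of the stand's plate, 180 mm wide: it stands 64 mm out of the plate (36 mm prouder than the torch's axis), 66 mm up the slope from the torch, in the way of an upright gripper. Frame as clip_seat.
- dock_seat (a point): Where a torch's centre lies when fully home in the fixed charging dock, 60 mm above the table. Frame: z up, y along the torch, x the way it is slid in. Side walls at |y| = 85.5 to 91.5 mm, tops 8 mm above this point. Backstops at |y| = 40 to 56 mm stop the torch at x = +0.7 mm. The catch's pivot bar lies along y at x = 66 mm, 8 mm below this point.
- rail_mouth (a point): Open front end of the dock's two level rails, at the height of their tops, mid-way between them: 75 mm in front (-x) of and 12 mm below dock_seat. The rails lie at |y| = 40 to 85 mm and run 105 mm in +x; between them there is only the base plate, 40 mm below their tops. Frame as dock_seat.
- catch (a joint): Angle (rad) of the dock's steel catch, an 80 g yoke of two 10 mm wide arms at y = -66 and +66 mm, pivoted at the dock's back and passing 20 mm over the torch's axis: 0 = down at rest, grows to 0.8 as its front lifts; falls back by its weight. A torch slid in on the rails pushes up the ramps of its front hooks: first touch near x = -40 mm of dock_seat, lift 0.17 rad, under 2 N.
- catch_tip (a point): Mid-way between the tips of the catch's two hooks, at their lower edge; at rest 18 mm in front (-x) of dock_seat and 2 mm below it. The hooks then hang 4 mm in front of a torch that is home.
- screwdriver: loose screwdriver about 160 mm long lying between stand and dock; origin at its underside; to be left alone
- spool: loose metal solder spool, 52 mm across, 38 mm tall; origin at its underside; to be left alone
- jar: loose small amber jar, 48 mm across, 50 mm tall; origin at its underside; to be left alone
- parts_tray: loose blue parts tray 140 x 90 x 30 mm, off to the right; origin at its underside; to be left alone
- meter: loose multimeter 150 x 75 x 42 mm, off to the left; origin at its underside; to be left alone
Mind the look-alikes: they are no part of the job. Of the things that look like the part that bears torch_center, the largest one is meant.

How it is judged (in metres and radians):
On the way, in this order (a step that is already met when the one before it is completed fails the run):
1. the torch is pulled out of the clips (its centre over 40 mm from the clips' seat) (distance between torch_center and clip_seat above 0.04 m), for 0.1 s.
2. the torch, on its way in along the dock, has lifted the catch (value of joint catch above 0.07 rad and x of torch_center in the frame of dock_seat between -0.05 and 0.004 m and z of torch_center in the frame of dock_seat between -0.006 and 0.012 m and contact force between torch and catch above 0.02 N), for 0.02 s.
At the end, for the whole second after the job is handed in: The torch lies released and at rest on the dock's rails, fully home: its centre from 8 mm short of to 4 mm past the seat in x, within 13 mm in y and 4 mm in height, its axis within 0.1 rad of the dock's y, and the catch is down (below 0.06 rad) in front of it (x of torch_center in the frame of dock_seat between -0.008 and 0.004 m and y of torch_center in the frame of dock_seat between -0.013 and 0.013 m and z of torch_center in the frame of dock_seat between -0.004 and 0.004 m and angle between the y axis of torch_center and the y axis of dock_seat, either way round below 0.1 rad and value of joint catch below 0.06 rad and linear speed of torch below 0.03 m/s); the robot touches nothing.
It fails at once if one of the loose things standing about (screwdriver, spool, jar, parts tray, meter) is pushed more than 40 mm from its place (distance of any of screwdriver, spool, jar, parts_tray, meter from where it was at the start of the episode above 0.04 m).
It also fails if it takes over 45 s, if anything falls off the work surface, if the arm or the gripper's body presses on something with over 40 N, if the wrist force passes 120 N, or if a joint passes its speed limit or range.

## Working session

There is one attempt and no reset: what is moved stays moved. The work goes in short steps, Python scripts to look and compute and a shell command to move; the robot and the scene stay as the last step left them, time stands still between calls to the robot, and variables do not carry over. Pictures are saved under pics/ and viewed, and the job is handed in when it is done.

```bash
mkdir -p pics; ls; python3 - <<'E'
from workcell import bot
import cv2
s=bot.get_state();print(s)
for n in ["side","top","wrist"]:
    im=bot.capture(n);cv2.imwrite(f"pics/{n}0.png",im[:,:,::-1])
    p=bot.camera_params(n);print(n,p)
E
```

```text
pics
{'clock': 0.0, 'joint_pos': array([ 1.10520141,  0.3838399 ,  0.04381501,  1.59958556, -0.01789347,
        1.16116952, -0.04987801]), 'dq': array([ 0.00033095,  0.00044075, -0.001917  ,  0.00040497,  0.00140936,
        0.00107566,  0.00125109]), 'tau': array([-5.10009559e-04, -4.33466220e+01,  1.02470543e+00, -2.49516392e+01,
        1.06672771e-02,  1.12392643e-02, -3.67435447e-06]), 'position': array([ 233.34207453, -605.56866327,  194.87843195]), 'ee_rot': array([-3.08609122e+00, -5.74204013e-01,  9.63246749e-04]), 'wrist_force': array([ 0.39562622, -0.71115314, -0.11290633]), 'moment': array([-0.03010255, -0.02277576,  0.00237189]), 'opening': 85.52893193311517}
side {'K': array([[435.53856003,   0.        , 320.84514965],
       [  0.        , 435.53856003, 194.43300981],
       [  0.        ,   0.        ,   1.        ]]), 'R': array([[-0.97968318, -0.20054185, -0.00195959],
       [-0.09902947,  0.49222742, -0.8648152 ],
       [ 0.1743962 , -0.84705085, -0.50208648]]), 't': array([ 512.71272471,  136.93968828, 1519.64967623])}
top {'K': array([[428.63451582,   0.        , 318.86260574],
       [  0.        , 428.63451582, 198.75874595],
       [  0.        ,   0.        ,   1.        ]]), 'R': array([[ 0.00250138, -0.99959069,  0.02849898],
       [-0.98585862, -0.00724035, -0.16742269],
       [ 0.1675605 , -0.02767718, -0.98547321]]), 't': array([ -20.02218373,  525.76472698, 1221.80197765])}
wrist {'K': array([[346.13017702,   0.        , 319.66950349],
       [  0.        , 346.13017702, 200.33402972],
       [  0.        ,   0.        ,   1.        ]]), 'R': array([[ 0.36047102, -0.93276832, -0.00197731],
       [-0.89622556, -0.34693496,  0.27643423],
       [-0.25853509, -0.09787441, -0.9610308 ]]), 't': array([-649.44661879,  -37.3150584 ,  378.9114932 ])}
```

View pics/side0.png

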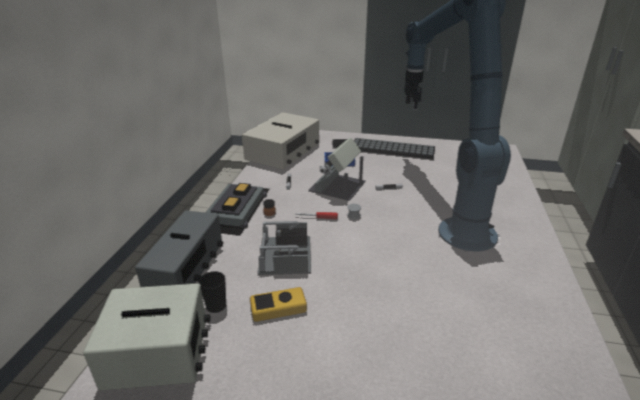

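View pics/top0.png

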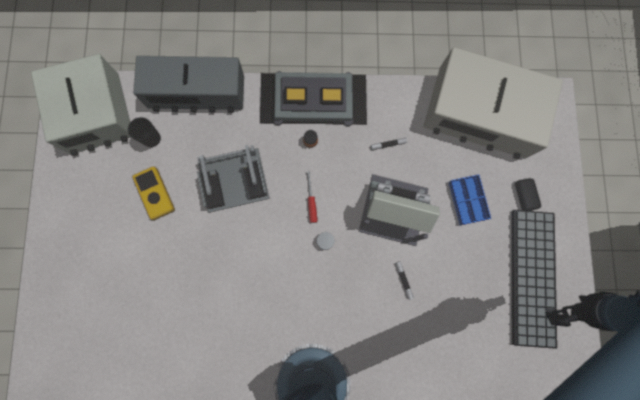

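View pics/wrist0.png

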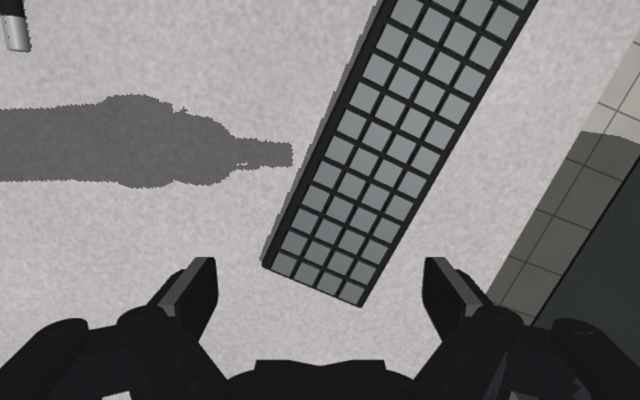

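```bash
python3 - <<'E'
from workcell import bot
import numpy as np
for c in ["side","top"]:
    for n in ["torch_center","clip_seat","plate_mid","head_edge","dock_seat","rail_mouth","catch_tip","screwdriver","spool","jar"]:
        print(c,n,[(np.round(d['point'],1).tolist(),round(d['score'],2)) for d in bot.spot_point(n,c)][:4])
    print([(d['rect'],round(d['score'],2)) for d in bot.spot_in("torch_center",c)])
E
```

```text
side torch_center [([178.8, 287.0], 0.57), ([163.3, 328.7], 0.56), ([216.1, 271.4], 0.54), ([184.2, 388.2], 0.53)]
side clip_seat [([163.3, 327.9], 0.73)]
side plate_mid [([168.1, 327.6], 0.76), ([238.6, 308.9], 0.54)]
side head_edge [([147.6, 336.5], 0.78)]
side dock_seat [([237.6, 280.6], 0.71)]
side rail_mouth [([240.5, 310.0], 0.95)]
side catch_tip [([238.0, 286.5], 0.54)]
side screwdriver []
side spool [([213.5, 354.5], 0.5)]
side jar [([308.2, 278.5], 0.7), ([214.1, 269.5], 0.64)]
[([289.1, 173.6, 291.7, 186.4], 0.55), ([315.2, 161.3, 329.9, 174.1], 0.45)]
top torch_center [([193.8, 402.1], 0.87), ([142.2, 392.7], 0.76), ([279.2, 404.3], 0.69)]
top clip_seat [([190.4, 403.8], 0.6)]
top plate_mid [([199.6, 397.6], 0.6)]
top head_edge [([199.1, 407.0], 0.66)]
top dock_seat [([175.8, 232.6], 0.61)]
top rail_mouth [([200.8, 236.9], 0.9), ([194.8, 403.8], 0.52)]
top catch_tip [([138.8, 311.2], 0.31)]
top screwdriver [([197.4, 310.4], 0.81)]
top spool [([237.0, 323.8], 0.77)]
top jar [([140.5, 313.3], 0.52)]
[([371.6, 139.6, 406.5, 153.3], 0.74), ([377.8, 183.5, 428.9, 201.4], 0.68), ([393.1, 260.3, 414.2, 299.5], 0.65)]
```

Look-alike candidates for the torch in the top view (col,row): the one in the stand (402,194), a small one on the bench (393,142), and another small one on the bench (404,279). The description fits the one in the clips, which is also the largest. I'll check it in a close crop and triangulate.

```bash
cat > h.py <<'E'
from workcell import bot
import numpy as np, cv2
def ray(c,rc,P=None):
    P=P or bot.camera_params(c);K,R,t=P['K'],P['R'],P['t']
    d=R.T@np.linalg.inv(K)@np.array([rc[1],rc[0],1.]);o=-R.T@t
    return o,d/np.linalg.norm(d)
def atz(c,rc,z,P=None):
    o,d=ray(c,rc,P);return o+d*(z-o[2])/d[2]
def tri(obs):
    A=np.zeros((3,3));b=np.zeros(3)
    for c,rc in obs:
        o,d=ray(c,rc);M=np.eye(3)-np.outer(d,d);A+=M;b+=M@o
    return np.linalg.solve(A,b)
def proj(c,X,P=None):
    P=P or bot.camera_params(c);x=P['R']@np.asarray(X,float)+P['t'];u=P['K']@x;return u[:2]/u[2]
E
python3 - <<'E'
from h import *
for n,z,t,s in [("torch",100,(193.8,402.1),(163.3,328.7)),("clip",100,(190.4,403.8),(163.3,327.9)),("head",170,(199.1,407),(147.6,336.5)),("dock",60,(175.8,232.6),(237.6,280.6)),("mouth",48,(200.8,236.9),(240.5,310)),("small1",10,(142.2,392.7),(178.8,287)),("small2",10,(279.2,404.3),(184.2,388.2)),("spool",0,(237,323.8),(213.5,354.5)),("jar",0,(140.5,313.3),(214.1,269.5))]:
    print(n,atz('top',t,z).round(),atz('side',s,z).round(),tri([('top',t),('side',s)]).round())
t=cv2.imread('pics/top0.png');s=cv2.imread('pics/side0.png')
a=cv2.resize(t[120:260,340:480],None,fx=4,fy=4,interpolation=cv2.INTER_CUBIC)
cv2.imwrite('pics/a.png',a)
b=cv2.resize(s[130:280,230:430],None,fx=4,fy=4,interpolation=cv2.INTER_CUBIC);cv2.imwrite('pics/b.png',b)
c=cv2.resize(t[130:230,180:290],None,fx=5,fy=5,interpolation=cv2.INTER_CUBIC);cv2.imwrite('pics/c.png',c)
E
```

```text
torch [ 532. -253.  100.] [ 542. -252.  100.] [ 537. -253.   99.]
clip [ 542. -258.  100.] [ 545. -251.  100.] [ 545. -259.   96.]
head [ 505. -250.  170.] [ 512. -257.  170.] [ 508. -249.  173.]
dock [590. 236.  60.] [608. 231.  60.] [598. 237.  63.]
mouth [517. 223.  48.] [516. 212.  48.] [515. 221.  55.]
small1 [ 713. -249.   10.] [ 722. -251.   10.] [ 717. -248.   11.]
small2 [ 292. -272.   10.] [ 296. -287.   10.] [ 294. -270.   20.]
spool [417. -34.   0.] [405. -51.   0.] [409. -34.  12.]
jar [718.  -1.   0.] [716.  16.   0.] [722.  -1. -11.]
```

View pics/a.png

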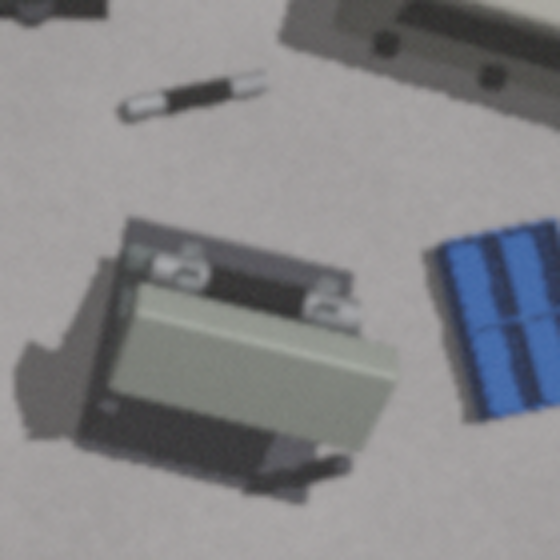

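View pics/b.png

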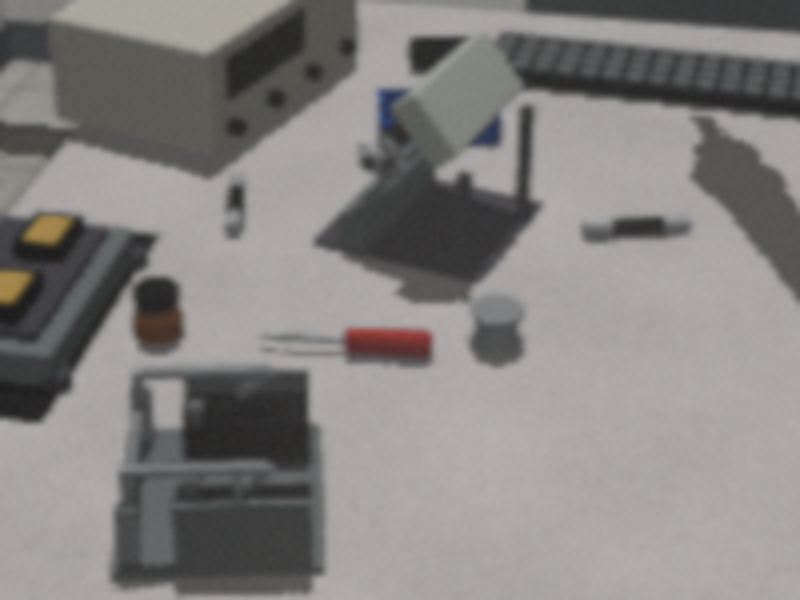

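View pics/c.png

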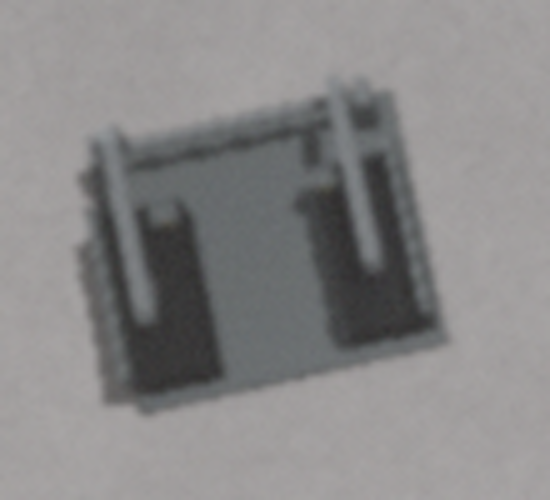

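```bash
python3 - <<'E'
from h import *
def A(x,y): return (120+(y-1.5)/4,340+(x-1.5)/4)
def C(x,y): return (130+(y-2)/5,180+(x-2)/5)
for nm,p,q,z in [("base front",A(130,218),A(352,272),5),("base rear",A(80,440),A(305,500),5),("head",A(140,288),A(397,352),160),("sleeve",A(213,285),A(312,308),110)]:
    a=atz('top',p,z);b=atz('top',q,z);d=a-b;print(nm,a.round(),b.round(),np.linalg.norm(d).round(),np.degrees(np.arctan2(d[1],d[0])).round(1)-90)
for nm,p,q,z in [("front",C(145,410),C(447,340),5),("pivot",C(95,150),C(365,95),52),("armtips",C(147,315),C(375,265),58),("rightwall",C(445,340),C(395,95),5)]:
    a=atz('top',p,z);b=atz('top',q,z);d=a-b;print(nm,a.round(),b.round(),((a+b)/2).round(),np.linalg.norm(d).round(),np.degrees(np.arctan2(d[1],d[0])).round(1)-90)
for n in ["clip_seat","torch_center","dock_seat"]:
    for c in ["top","side"]:
        for d in bot.regions_of(n,c)[:3]:
            m=d['mask'];print(n,c,d['rect'],d['score'],m.sum())
s=bot.get_state();from scipy.spatial.transform import Rotation as R
M=R.from_rotvec(s['ee_rot']).as_matrix();print(M.round(3))
P=bot.camera_params('wrist');print("cam in tool",M.T@(-P['R'].T@P['t']-s['position']), (P['R']@M).round(3))
E
```

```text
base front [ 611. -183.    5.] [ 570. -354.    5.] 176.0 -13.5
base rear [ 439. -142.    5.] [ 395. -311.    5.] 175.0 -14.700000000000003
head [ 527. -165.  160.] [ 484. -338.  160.] 178.0 -13.799999999999997
sleeve [ 539. -225.  110.] [ 523. -294.  110.] 72.0 -12.900000000000006
front [491. 313.   5.] [535. 133.   5.] [513. 223.   5.] 186.0 13.700000000000003
pivot [640. 339.  52.] [675. 181.  52.] [657. 260.  52.] 162.0 12.599999999999994
armtips [539. 303.  58.] [570. 171.  58.] [555. 237.  58.] 135.0 13.200000000000003
rightwall [535. 134.   5.] [689. 169.   5.] [612. 151.   5.] 158.0 -257.4
clip_seat top [361.5, 174.4, 438.3, 246.5] 0.89 3668
clip_seat top [374.9, 183.7, 430.0, 202.0] 0.66 397
clip_seat side [310.7, 140.4, 361.4, 203.0] 0.93 1644
torch_center top [373.0, 136.6, 409.1, 151.0] 0.58 167
torch_center top [375.6, 182.4, 428.1, 201.6] 0.56 367
torch_center top [396.5, 261.3, 411.7, 299.2] 0.51 271
torch_center side [289.2, 171.5, 290.7, 189.5] 0.5 66
torch_center side [318.5, 160.0, 331.8, 173.6] 0.4 79
dock_seat top [360.6, 176.2, 439.8, 246.3] 0.59 3500
dock_seat top [196.4, 143.2, 266.6, 210.7] 0.56 3625
dock_seat side [258.3, 220.6, 311.7, 272.8] 0.66 2497
[[ 0.933  0.36  -0.   ]
 [ 0.36  -0.933  0.   ]
 [-0.    -0.    -1.   ]]
cam in tool [  69.46622257    0.5868525  -178.01451575] [[ 0.001  1.    -0.   ]
 [-0.961  0.001 -0.276]
 [-0.276  0.     0.961]]
```

```bash
cat >> h.py <<'E'
from scipy.spatial.transform import Rotation as Rot, Slerp
def toolM(z,x):
    z=np.array(z,float);z/=np.linalg.norm(z);x=np.array(x,float);x-=z*(x@z);x/=np.linalg.norm(x)
    return np.stack([x,np.cross(z,x),z],1)
def standM(yaw=-13.7,tilt=40):
    a=np.radians(yaw);t=np.radians(tilt)
    n=np.array([np.sin(t)*np.cos(a),np.sin(t)*np.sin(a),np.cos(t)])
    return toolM(-n,[-np.sin(a),np.cos(a),0]),n
def plan(pos,M,n=None,show=True,g=0):
    s=bot.get_state();p0=s['position'];R0=Rot.from_rotvec(s['ee_rot']);R1=Rot.from_matrix(M)
    w=(R0.inv()*R1).as_rotvec();d=np.linalg.norm(pos-p0)
    N=n or max(1,int(np.ceil(max(d/19.5,np.linalg.norm(w)/0.078))))
    sl=Slerp([0,1],Rot.concatenate([R0,R1]));rows=[]
    for i in range(N):
        Ri=sl(i/N);rows.append([g]+list((Ri.inv().apply(pos-p0)/N/20).round(2))+list((w/N/0.08).round(2)))
    print("dist",d.round(1),"rot deg",np.degrees(np.linalg.norm(w)).round(1),"rows",N)
    for r in rows: print(str([float(x) for x in r]).replace(' ',''),end=',')
    print()
def st():
    s=bot.get_state();print('t',s['clock'],'q',s['joint_pos'].round(2),'p',s['position'].round(1),'z',Rot.from_rotvec(s['ee_rot']).as_matrix()[:,2].round(3),'x',Rot.from_rotvec(s['ee_rot']).as_matrix()[:,0].round(3),'F',s['wrist_force'].round(1),'op',round(s['opening'],1))
E
python3 - <<'E'
from h import *
M,n=standM();print(M.round(3))
plan(np.array([537,-255,100])+180*n,M)
E
```

```text
[[ 0.237  0.744 -0.624]
 [ 0.972 -0.181  0.152]
 [ 0.    -0.643 -0.766]]
dist 528.7 rot deg 67.2 rows 28
[0.0,0.9,-0.27,-0.07,0.29,-0.15,-0.41],[0.0,0.91,-0.24,-0.08,0.29,-0.15,-0.41],[0.0,0.91,-0.22,-0.08,0.29,-0.15,-0.41],[0.0,0.92,-0.19,-0.09,0.29,-0.15,-0.41],[0.0,0.93,-0.16,-0.1,0.29,-0.15,-0.41],[0.0,0.93,-0.13,-0.11,0.29,-0.15,-0.41],[0.0,0.93,-0.1,-0.11,0.29,-0.15,-0.41],[0.0,0.93,-0.08,-0.12,0.29,-0.15,-0.41],[0.0,0.93,-0.05,-0.13,0.29,-0.15,-0.41],[0.0,0.93,-0.02,-0.14,0.29,-0.15,-0.41],[0.0,0.93,0.01,-0.15,0.29,-0.15,-0.41],[0.0,0.93,0.03,-0.17,0.29,-0.15,-0.41],[0.0,0.93,0.06,-0.18,0.29,-0.15,-0.41],[0.0,0.92,0.09,-0.19,0.29,-0.15,-0.41],[0.0,0.91,0.11,-0.2,0.29,-0.15,-0.41],[0.0,0.91,0.14,-0.22,0.29,-0.15,-0.41],[0.0,0.9,0.16,-0.23,0.29,-0.15,-0.41],[0.0,0.89,0.19,-0.25,0.29,-0.15,-0.41],[0.0,0.88,0.21,-0.26,0.29,-0.15,-0.41],[0.0,0.87,0.23,-0.28,0.29,-0.15,-0.41],[0.0,0.86,0.25,-0.29,0.29,-0.15,-0.41],[0.0,0.85,0.28,-0.31,0.29,-0.15,-0.41],[0.0,0.83,0.3,-0.33,0.29,-0.15,-0.41],[0.0,0.82,0.32,-0.34,0.29,-0.15,-0.41],[0.0,0.81,0.33,-0.36,0.29,-0.15,-0.41],[0.0,0.79,0.35,-0.38,0.29,-0.15,-0.41],[0.0,0.77,0.37,-0.4,0.29,-0.15,-0.41],[0.0,0.76,0.38,-0.41,0.29,-0.15,-0.41],
```

```bash
python3 -m jog '[[[0,0.9,-0.25,-0.2,0.3,-0.15,-0.4],[0,0.9,-0.25,-0.2,0.3,-0.15,-0.4],[0,0.9,-0.2,-0.2,0.3,-0.15,-0.4],[0,0.9,-0.2,-0.2,0.3,-0.15,-0.4],[0,0.9,-0.15,-0.2,0.3,-0.15,-0.4],[0,0.9,-0.15,-0.2,0.3,-0.15,-0.4],[0,0.9,-0.1,-0.2,0.3,-0.15,-0.4],[0,0.9,-0.1,-0.2,0.3,-0.15,-0.4],[0,0.9,-0.05,-0.2,0.3,-0.15,-0.4],[0,0.9,0,-0.2,0.3,-0.15,-0.4],[0,0.9,0,-0.2,0.3,-0.15,-0.4],[0,0.9,0.05,-0.2,0.3,-0.15,-0.4]]]'; python3 - <<'E'
from h import *
st()
M,n=standM()
plan(np.array([537,-255,100])+180*n,M)
E
```

```text
clock: 2.75
position: [409.1, -473.2, 235.8]
ee_rot: [-2.661, -1.057, 0.293]
wrist_force: [0.1, -0.5, -0.5]
opening: 85.3
t 2.75 q [ 0.81  0.54 -0.08  1.33  0.1   1.61 -0.1 ] p [ 409.1 -473.2  235.8] z [-0.281  0.167 -0.945] x [ 0.714  0.694 -0.09 ] F [ 0.1 -0.5 -0.5] op 85.3
dist 306.8 rot deg 38.1 rows 16
[0.0,0.95,0.06,-0.12,0.27,-0.15,-0.42],[0.0,0.95,0.09,-0.13,0.27,-0.15,-0.42],[0.0,0.94,0.12,-0.14,0.27,-0.15,-0.42],[0.0,0.93,0.15,-0.16,0.27,-0.15,-0.42],[0.0,0.93,0.18,-0.17,0.27,-0.15,-0.42],[0.0,0.92,0.2,-0.19,0.27,-0.15,-0.42],[0.0,0.91,0.23,-0.21,0.27,-0.15,-0.42],[0.0,0.9,0.25,-0.22,0.27,-0.15,-0.42],[0.0,0.89,0.28,-0.24,0.27,-0.15,-0.42],[0.0,0.87,0.3,-0.26,0.27,-0.15,-0.42],[0.0,0.86,0.33,-0.27,0.27,-0.15,-0.42],[0.0,0.84,0.35,-0.29,0.27,-0.15,-0.42],[0.0,0.83,0.37,-0.31,0.27,-0.15,-0.42],[0.0,0.81,0.39,-0.33,0.27,-0.15,-0.42],[0.0,0.79,0.41,-0.35,0.27,-0.15,-0.42],[0.0,0.78,0.43,-0.36,0.27,-0.15,-0.42],
```

```bash
python3 -m jog '[[[0,0.95,0.05,-0.12,0.27,-0.15,-0.42],[0,0.95,0.1,-0.13,0.27,-0.15,-0.42],[0,0.95,0.12,-0.15,0.27,-0.15,-0.42],[0,0.95,0.15,-0.15,0.27,-0.15,-0.42],[0,0.93,0.18,-0.17,0.27,-0.15,-0.42],[0,0.92,0.2,-0.2,0.27,-0.15,-0.42],[0,0.9,0.23,-0.2,0.27,-0.15,-0.42],[0,0.9,0.25,-0.22,0.27,-0.15,-0.42],[0,0.9,0.28,-0.24,0.27,-0.15,-0.42],[0,0.87,0.3,-0.26,0.27,-0.15,-0.42],[0,0.85,0.33,-0.27,0.27,-0.15,-0.42]]]'; python3 - <<'E'
from h import *
st()
im=bot.capture("wrist");cv2.imwrite("pics/w1.png",im[:,:,::-1])
M,n=standM()
plan(np.array([537,-255,100])+180*n,M)
E
```

```text
clock: 3.85
position: [573.7, -338.0, 229.5]
ee_rot: [-2.199, -1.429, 0.477]
wrist_force: [-0.5, 0.7, -2.4]
opening: 85.3
t 3.85 q [0.42 0.84 0.06 0.93 0.02 1.96 0.05] p [ 573.7 -338.   229.5] z [-0.525  0.197 -0.828] x [ 0.397  0.917 -0.033] F [-0.5  0.7 -2.4] op 85.3
dist 96.4 rot deg 11.6 rows 5
[0.0,0.83,0.32,-0.38,0.24,-0.17,-0.41],[0.0,0.81,0.34,-0.39,0.24,-0.17,-0.41],[0.0,0.8,0.36,-0.41,0.24,-0.17,-0.41],[0.0,0.78,0.37,-0.43,0.24,-0.17,-0.41],[0.0,0.76,0.39,-0.45,0.24,-0.17,-0.41],
```

View pics/w1.png

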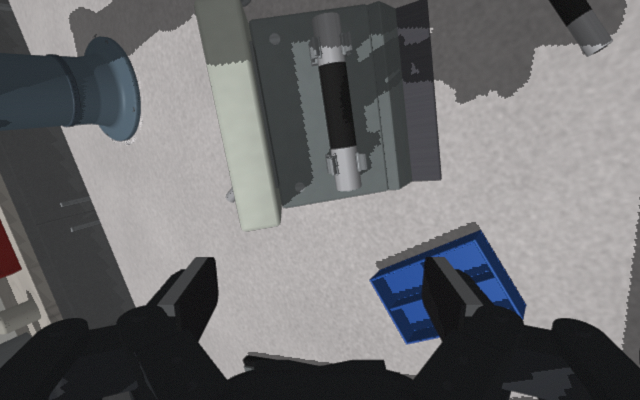

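```bash
python3 - <<'E'
from h import *
P=bot.camera_params('wrist')
for c in ["torch_center","clip_seat","plate_mid","head_edge"]:
    z={"torch_center":100,"clip_seat":100,"plate_mid":78.5,"head_edge":170}[c]
    for d in bot.spot_point(c,'wrist')[:3]: print(c,np.round(d['point']),round(d['score'],2),atz('wrist',d['point'],z,P).round(1))
a=atz('wrist',(63,332),100,P);b=atz('wrist',(149,342),100,P);print(a,b,(a+b)/2,np.linalg.norm(a-b),np.degrees(np.arctan2(*(a-b)[[1,0]]))-90)
im=cv2.imread('pics/w1.png');cv2.imwrite('pics/w1c.png',cv2.resize(im[0:220,230:430],None,fx=2.7,fy=2.7,interpolation=cv2.INTER_CUBIC))
E
```

```text
torch_center [108. 337.] 0.86 [ 534.2 -260.6  100. ]
clip_seat [107. 336.] 0.97 [ 533.9 -259.6  100. ]
plate_mid [111. 329.] 0.75 [ 512.2 -255.8   78.5]
head_edge [116. 261.] 0.69 [ 509.1 -251.9  170. ]
[ 544.69818104 -224.24753124  100.        ] [ 524.05706128 -295.95689835  100.        ] [ 534.37762116 -260.1022148   100.        ] 74.62096995384029 -16.05815304965202
```

View pics/w1c.png

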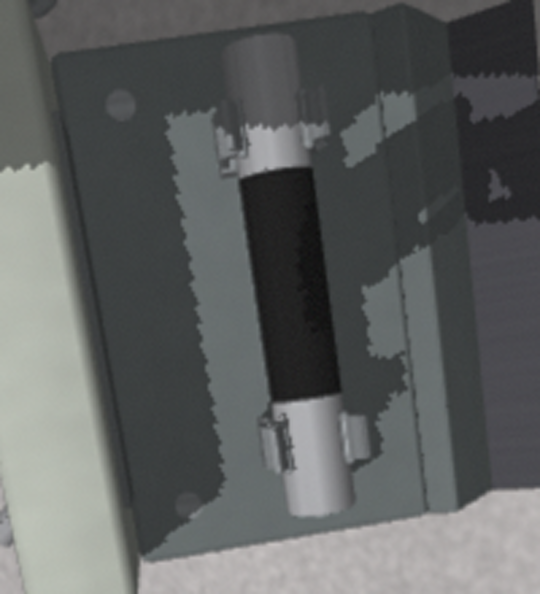

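```bash
python3 - <<'E'
from h import *
P=bot.camera_params('wrist')
def c(x,y): return (y/2.7-.3,230+x/2.7-.3)
def yw(p,q,z):
    a=atz('wrist',p,z,P);b=atz('wrist',q,z,P);print(a.round(1),b.round(1),np.linalg.norm(a-b).round(1),(np.degrees(np.arctan2(*(a-b)[[1,0]]))-90).round(2))
yw(c(276,171),c(306.5,397),100)
yw(c(265,75),c(320,505),100)
# plate bend edge right / plate lower edge ; plate lower z = 78.5-46*.643
yw(c(375,15),c(425,512),49)
yw(c(55,55),c(143,558),100)
E
python3 - <<'E'
from h import *
M,n=standM(-14.5,38)
plan(np.array([534,-260,100])+110*n,M)
E
```

```text
[ 540.9 -228.6  100. ] [ 521.5 -299.3  100. ] 73.3 -15.33
[ 549.2 -201.1  100. ] [ 511.1 -335.8  100. ] 139.9 -15.8
[ 570.  -185.5   49. ] [ 521.9 -355.1   49. ] 176.3 -15.82
[ 473.3 -150.1  100. ] [ 421.1 -333.3  100. ] 190.4 -15.89
dist 86.6 rot deg 10.5 rows 5
[0.0,0.76,0.23,0.34,0.16,-0.15,-0.4],[0.0,0.76,0.26,0.33,0.16,-0.15,-0.4],[0.0,0.75,0.29,0.31,0.16,-0.15,-0.4],[0.0,0.75,0.32,0.3,0.16,-0.15,-0.4],[0.0,0.74,0.35,0.29,0.16,-0.15,-0.4],
```

```bash
python3 -m jog '[[[0,0.76,0.23,0.34,0.16,-0.15,-0.45],[0,0.76,0.26,0.33,0.16,-0.15,-0.45],[0,0.75,0.29,0.31,0.16,-0.15,-0.45],[0,0.75,0.32,0.3,0.16,-0.15,-0.45],[0,0.74,0.35,0.29,0.16,-0.15,-0.45],[0,0,0,0,0,0,0],[0.4,0,0,0,0,0,0],[0.4,0,0,0,0,0,0]]]'; python3 - <<'E'
from h import *
st();st()
im=bot.capture("wrist");cv2.imwrite("pics/w2.png",im[:,:,::-1])
P=bot.camera_params('wrist')
for c in ["torch_center","clip_seat","head_edge"]:
    z={"torch_center":100,"clip_seat":100,"head_edge":170}[c]
    for d in bot.spot_point(c,'wrist')[:2]: print(c,np.round(d['point']),round(d['score'],2),atz('wrist',d['point'],z,P).round(1))
st()
M,n=standM(-15,38)
plan(np.array([534,-260,100])+80*n,M)
E
```

```text
clock: 4.9
position: [600.4, -269.6, 182.9]
ee_rot: [-1.99, -1.603, 0.529]
wrist_force: [0.2, -0.3, -0.5]
opening: 59.2
t 4.9 q [0.31 0.91 0.04 0.93 0.03 1.96 0.14] p [ 600.4 -269.6  182.9] z [-0.599  0.155 -0.786] x [0.221 0.975 0.024] F [ 0.2 -0.3 -0.5] op 59.2
t 4.9 q [0.31 0.91 0.04 0.93 0.03 1.96 0.14] p [ 600.4 -269.6  182.9] z [-0.599  0.155 -0.786] x [0.221 0.975 0.024] F [ 0.2 -0.3 -0.5] op 59.2
torch_center [124. 578.] 0.61 [ 712.7 -234.6  100. ]
clip_seat [  9. 261.] 0.37 [503.5 -98.2 100. ]
head_edge [201. 235.] 0.93 [ 512.1 -251.5  170. ]
t 5.1 q [0.31 0.91 0.04 0.93 0.03 1.96 0.14] p [ 600.  -271.3  183.9] z [-0.598  0.155 -0.787] x [0.223 0.975 0.022] F [-0.1 -0.4 -0.2] op 51.3
dist 27.9 rot deg 2.5 rows 2
[0.0,-0.15,-0.03,0.68,-0.01,0.03,0.27],[0.0,-0.15,-0.03,0.68,-0.01,0.03,0.27],
```

View pics/w2.png

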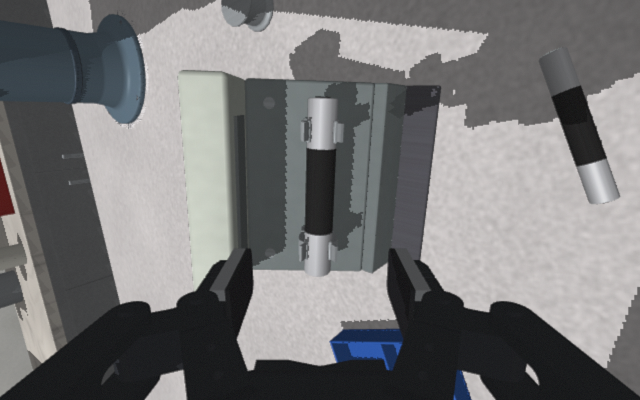

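```bash
python3 - <<'E'
from h import *
im=cv2.imread('pics/w2.png');g=cv2.cvtColor(im,cv2.COLOR_BGR2GRAY)
# sleeve mask: dark
m=((g[145:240,295:345]<38)).astype(np.uint8)
n,l,s,c=cv2.connectedComponentsWithStats(m);print(s,c.round(1))
cv2.imwrite('pics/w2c.png',cv2.resize(im[80:290,240:400],None,fx=2.8,fy=2.8,interpolation=cv2.INTER_CUBIC))
for r in (155,170,190,210,225,232): print(r,g[r,300:342].tolist())
E
```

```text
[[   0    0   50   95 3192]
 [  10    4    9   84  330]
 [  17    4   24   85 1161]
 [  20    9    1    1    1]
 [  23    8    2    2    2]
 [  19   12    1    1    1]
 [  21   14    1    2    2]
 [  19   17    2    2    2]
 [  22   18    2    2    2]
 [  19   20    2    1    2]
 [  20   22    4    4    6]
 [  19   25    2    4    5]
 [  18   31    3    2    3]
 [  23   31    1    1    1]
 [  18   36    3    2    3]
 [  22   37    1    1    1]
 [  19   40    2    7    7]
 [  23   40    1    1    1]
 [  24   44    1    1    1]
 [  20   48    1    1    1]
 [  19   50    1    1    1]
 [  18   52    1    1    1]
 [  18   59    1    1    1]
 [  22   60    1    2    2]
 [  18   62    1    1    1]
 [  21   64    1    1    1]
 [  18   68    1    1    1]
 [  15   71    1    1    1]
 [  18   72    1    1    1]
 [  21   73    1    1    1]
 [  19   75    1    2    2]
 [  17   78    3    4    5]
 [  22   80    1    1    1]
 [  17   83    1    1    1]
 [  21   83    3    3    6]] [[23.2 47.5]
 [13.5 46. ]
 [31.5 46. ]
 [20.   9. ]
 [23.5  8.5]
 [19.  12. ]
 [21.  14.5]
 [19.5 17.5]
 [22.5 18.5]
 [
[... 701 characters left out ...]
22, 122, 121, 123, 121, 89, 46, 34, 34, 36, 38, 38, 38, 40, 37, 38, 40, 39, 39, 38, 38, 36, 36, 32, 33, 32, 32, 31, 31, 31, 29, 27, 21, 24, 53, 68, 70, 69, 69, 70, 70, 72]
210 [123, 122, 120, 123, 122, 69, 35, 34, 32, 36, 38, 38, 37, 36, 40, 39, 38, 38, 40, 36, 38, 38, 37, 34, 34, 31, 30, 29, 26, 27, 29, 23, 26, 45, 66, 69, 69, 70, 70, 68, 69, 70]
225 [122, 119, 115, 86, 66, 42, 34, 36, 36, 37, 37, 41, 41, 37, 37, 39, 39, 36, 40, 36, 36, 36, 34, 35, 32, 33, 32, 29, 29, 29, 25, 23, 35, 64, 68, 68, 69, 68, 68, 68, 71, 70]
232 [106, 83, 73, 74, 91, 105, 84, 56, 41, 40, 37, 38, 37, 37, 36, 38, 39, 38, 38, 37, 36, 36, 35, 34, 29, 32, 30, 27, 27, 27, 33, 40, 58, 71, 69, 68, 68, 68, 68, 68, 68, 68]
```

View pics/w2c.png

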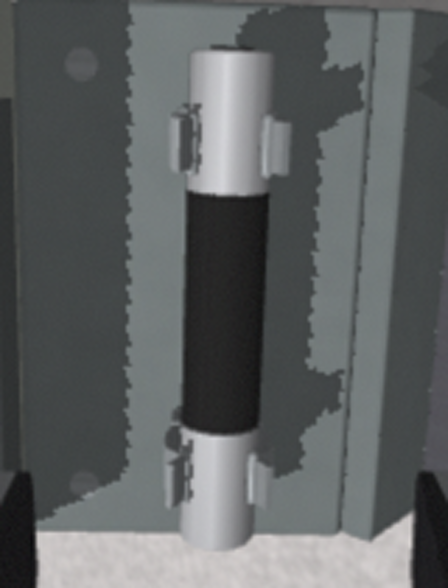

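```bash
python3 - <<'E'
from h import *
st()
P=bot.camera_params('wrist')
a=atz('wrist',(148.5,321.2),100,P);b=atz('wrist',(233.5,318.5),100,P)
print(a,b,(a+b)/2,np.linalg.norm(a-b),np.degrees(np.arctan2(*(a-b)[[1,0]]))-90)
# check depth from diameter
o,d=ray('wrist',(190,319.6),P);x=atz('wrist',(190,319.6),100,P);cx=P['R']@x+P['t'];print('depth',cx[2],'by width',346.13*24/28.8)
c=(a+b)/2
yaw=np.degrees(np.arctan2(*(a-b)[[1,0]]))-90
M,n=standM(yaw,40)
print('head pred',c+27.4*np.array([-np.cos(np.radians(yaw)),-np.sin(np.radians(yaw)),0])+[0,0,70], atz('wrist',(201,235),170,P))
E
```

```text
t 5.1 q [0.31 0.91 0.04 0.93 0.03 1.96 0.14] p [ 600.  -271.3  183.9] z [-0.598  0.155 -0.787] x [0.223 0.975 0.022] F [-0.1 -0.4 -0.2] op 51.3
[ 543.89902433 -224.20126479  100.        ] [ 525.78027068 -296.50210176  100.        ] [ 534.83964751 -260.35168327  100.        ] 74.53656994989456 -14.068716372553823
depth 293.74381790182906 by width 288.4416666666666
head pred [ 508.26151365 -253.69114268  170.        ] [ 511.52255948 -252.51480942  170.        ]
```

```bash
python3 - <<'E'
from h import *
M,n=standM(-14,38.5)
plan(np.array([534.8,-260.4,100])+50*n,M,n=3)
E
```

```text
dist 56.9 rot deg 1.7 rows 3
[0.0,-0.09,0.0,0.94,0.03,-0.02,0.12],[0.0,-0.09,0.0,0.94,0.03,-0.02,0.12],[0.0,-0.09,0.01,0.95,0.03,-0.02,0.12],
```

```bash
python3 -m jog '[[[0.4,-0.07,0,0.7,0.02,-0.02,0.1],[0.4,-0.07,0,0.7,0.02,-0.02,0.1],[0.4,-0.07,0,0.7,0.02,-0.02,0.1],[0.4,-0.07,0,0.7,0.02,-0.02,0.1],[0.4,0,0,0,0,0,0]]]'; python3 - <<'E'
from h import *
st()
M,n=standM(-14,38.5)
plan(np.array([534.8,-260.4,100])+50*n,M)
plan(np.array([534.8,-260.4,100])-18*n,M)
im=bot.capture("wrist");cv2.imwrite("pics/w3.png",im[:,:,::-1])
P=bot.camera_params('wrist')
print(bot.spot_point("torch_center",'wrist'))
print(proj('wrist',[534.8,-260.4,100],P))
E
```

```text
clock: 5.6
position: [563.9, -274.2, 142.3]
ee_rot: [-2.033, -1.567, 0.55]
wrist_force: [-0.2, -0.7, -0.9]
opening: 51.3
t 5.6 q [0.32 0.87 0.05 1.1  0.04 1.84 0.11] p [ 563.9 -274.2  142.3] z [-0.598  0.149 -0.788] x [ 0.252  0.968 -0.008] F [-0.2 -0.7 -0.9] op 51.3
dist 7.1 rot deg 0.9 rows 1
[0.0,0.32,0.08,0.14,0.1,0.0,-0.16],
dist 71.0 rot deg 0.9 rows 4
[0.0,0.08,0.01,0.88,0.02,0.0,-0.04],[0.0,0.08,0.01,0.88,0.02,0.0,-0.04],[0.0,0.08,0.02,0.88,0.02,0.0,-0.04],[0.0,0.08,0.02,0.88,0.02,0.0,-0.04],
[{'point': [187.6, 320.9], 'score': 0.74}]
[321.33233516 194.77545905]
```

View pics/w3.png

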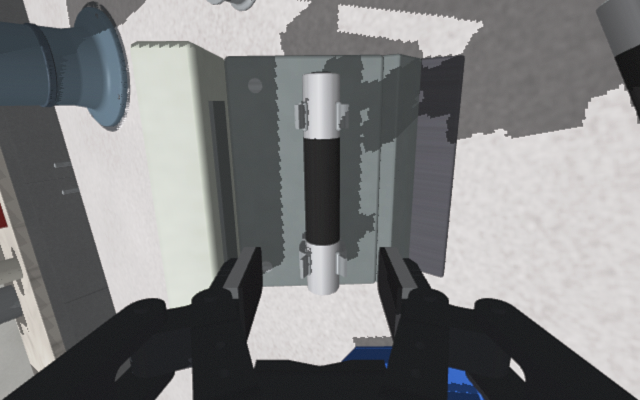

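```bash
python3 -m jog '[[[0.4,0.08,0.02,0.85,0.02,0,-0.04],[0.4,0.08,0.02,0.85,0.02,0,-0.04],[0.4,0.08,0.02,0.85,0.02,0,-0.04],[0.4,0.05,0.02,0.6,0.02,0,-0.04],[0.4,0,0,0,0,0,0]]]'; python3 - <<'E'
from h import *
st()
M,n=standM(-14,38.5)
plan(np.array([534.8,-260.4,100])-18*n,M)
im=bot.capture("wrist");cv2.imwrite("pics/w4.png",im[:,:,::-1])
E
```

```text
clock: 6.2
position: [536.0, -262.1, 96.6]
ee_rot: [-2.03, -1.586, 0.538]
wrist_force: [-0.5, -0.2, 0.1]
opening: 51.3
t 6.2 q [0.32 0.84 0.04 1.24 0.04 1.71 0.11] p [ 536.  -262.1   96.6] z [-0.589  0.146 -0.795] x [ 0.242  0.97  -0.001] F [-0.5 -0.2  0.1] op 51.3
dist 16.7 rot deg 1.1 rows 1
[0.0,0.07,-0.18,0.81,0.24,0.01,-0.01],
```

View pics/w4.png

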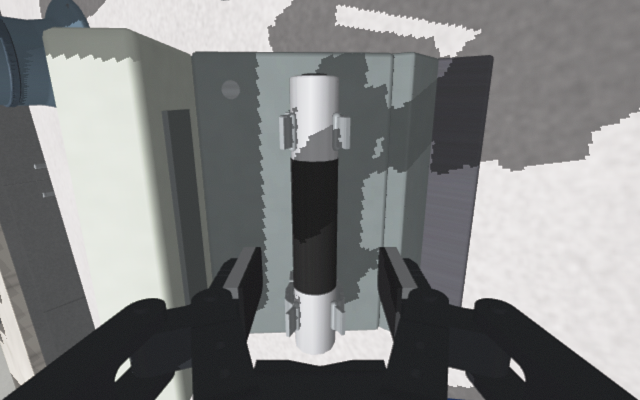

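```bash
python3 -m jog '[[[0.4,0.03,-0.1,0.45,0.1,0,0],[0.4,0.03,-0.1,0.45,0.1,0,0],[0.4,0,0,0,0,0,0]]]'; python3 - <<'E'
from h import *
st()
M,n=standM(-14,38.5)
plan(np.array([534.8,-260.4,100])-18*n,M)
im=bot.capture("wrist");cv2.imwrite("pics/w5.png",im[:,:,::-1])
E
```

```text
clock: 6.55
position: [524.9, -258.5, 86.4]
ee_rot: [-2.023, -1.58, 0.546]
wrist_force: [0.3, -0.1, 0.7]
opening: 51.2
t 6.55 q [0.32 0.84 0.04 1.27 0.04 1.69 0.11] p [ 524.9 -258.5   86.4] z [-0.598  0.147 -0.788] x [ 0.242  0.97  -0.002] F [ 0.3 -0.1  0.7] op 51.2
dist 1.4 rot deg 0.5 rows 1
[0.0,0.03,-0.03,0.06,0.11,0.02,-0.01],
```

View pics/w5.png

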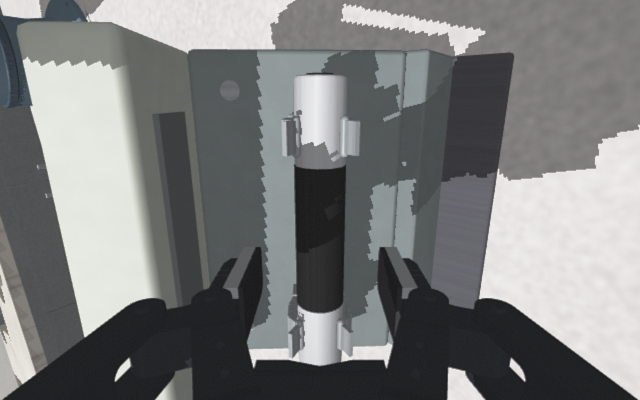

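```bash
python3 - <<'E'
from h import *
P=bot.camera_params('wrist');s=bot.get_state();M=Rot.from_rotvec(s['ee_rot']).as_matrix();p=s['position']
for k in (0,-10,-19,-30): print(k,proj('wrist',p+M[:,2]*k,P).round(1))
for y in (0,-11,11): print(y,proj('wrist',p-19*M[:,2]+M[:,0]*y,P).round(1))
print(proj('wrist',[534.8,-260.4,100],P))
E
```

```text
0 [320.3 232. ]
-10 [320.4 239. ]
-19 [320.4 246. ]
-30 [320.5 255.5]
0 [320.4 246. ]
-11 [320.4 266.1]
11 [320.4 225.1]
[319.1393103 242.5298706]
```

```bash
python3 -m jog '[[[0.4,0.2,0,0.1,0.1,0,0],[1,0,0,0,0,0,0],[1,0,0,0,0,0,0],[1,0,0,0,0,0,0],[1,0,0,0,0,0,0],[1,0,0,0,0,0,0],[1,0,0,0,0,0,0],[1,0,0,0,0,0,0]]]' 90; python3 - <<'E'
from h import *
st()
E
```

```text
clock: 7.4
position: [526.4, -254.5, 85.9]
ee_rot: [-2.019, -1.577, 0.55]
wrist_force: [0.8, -0.1, 0.1]
opening: 0.1
t 7.4 q [0.32 0.84 0.04 1.27 0.04 1.7  0.1 ] p [ 526.4 -254.5   85.9] z [-0.602  0.147 -0.785] x [ 0.241  0.97  -0.003] F [ 0.8 -0.1  0.1] op 0.1
```

```bash
python3 - <<'E'
from h import *
im=bot.capture("wrist");cv2.imwrite("pics/w6.png",im[:,:,::-1])
im=bot.capture("side");cv2.imwrite("pics/s6.png",cv2.resize(im[120:220,280:400,::-1],None,fx=6,fy=6,interpolation=cv2.INTER_CUBIC))
E
```

```text
(no output)
```

View pics/w6.png

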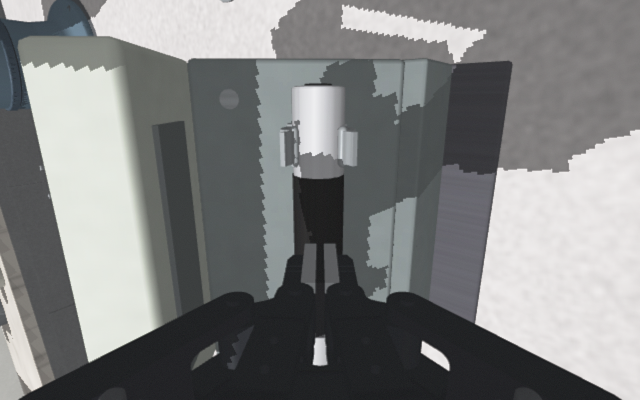

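View pics/s6.png

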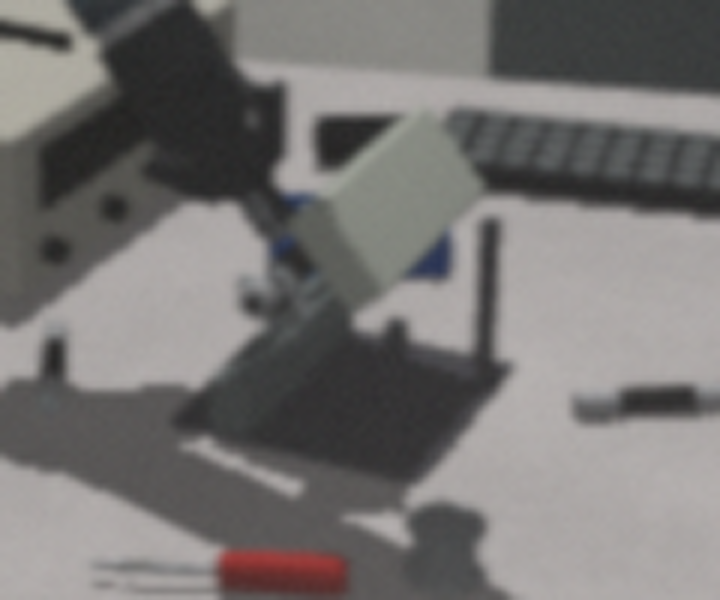

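```bash
python3 - <<'E'
from h import *
p=np.array([233.3,-605.6,194.9])
for k in (0,20,40): print(proj('side',p+[0,0,k]).round(1),proj('top',p+[0,0,k]).round(1))
s=cv2.imread('pics/side0.png');t=cv2.imread('pics/top0.png')
a=cv2.resize(s[55:125,380:450],None,fx=8,fy=8,interpolation=cv2.INTER_CUBIC)
for k,c in ((0,(0,0,255)),(40,(0,255,0))):
    u=proj('side',p+[0,0,k]);cv2.circle(a,(int((u[0]-380+.5)*8),int((u[1]-55+.5)*8)),3,c,-1)
cv2.imwrite('pics/g.png',a)
E
```

```text
[410.2 116.6] [552.4 304.4]
[410.6 112.4] [556.9 305. ]
[411.1 108.1] [561.7 305.6]
```

View pics/g.png

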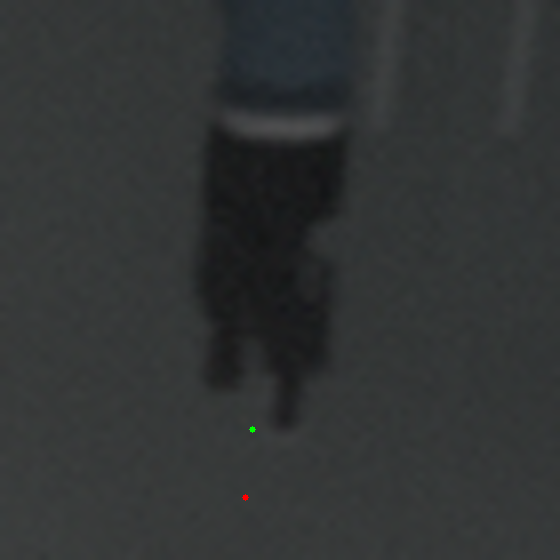

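The fingers shut just above the torch. The side view and the pad spacing in the wrist picture agree that the real fingertips end about 37 mm short of the reported TCP, so I'll open and go deeper by that much, with a check part way.

```bash
python3 -m jog '[[[0.4,0,0,0,0,0,0],[0.4,0,0,0,0,0,0],[0.4,0,0,0,0,0,0],[0.4,0,0,0.5,0,0,0],[0.4,0,0,0.5,0,0,0],[0.4,0,0,0,0,0,0]]]' 90; python3 - <<'E'
from h import *
st()
M,n=standM(-14,38.5)
plan(np.array([534.8,-260.4,100])-53*n+3*M[:,0],M)
im=bot.capture("wrist");cv2.imwrite("pics/w7.png",im[:,:,::-1])
E
```

```text
clock: 8.1
position: [513.1, -251.3, 68.7]
ee_rot: [-2.019, -1.577, 0.551]
wrist_force: [0.4, -0.1, -0.1]
opening: 50.9
t 8.1 q [0.32 0.84 0.04 1.32 0.04 1.65 0.1 ] p [ 513.1 -251.3   68.7] z [-0.602  0.148 -0.785] x [ 0.241  0.97  -0.003] F [ 0.4 -0.1 -0.1] op 50.9
dist 14.2 rot deg 0.3 rows 1
[0.0,-0.03,-0.07,0.7,0.04,0.03,-0.02],
```

View pics/w7.png

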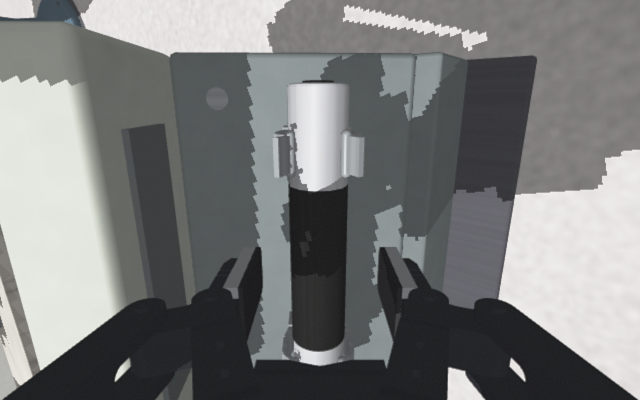

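```bash
python3 -m jog '[[[0.4,0,-0.04,0.35,0,0,0],[0.4,0,-0.03,0.35,0,0,0],[0.4,0,0,0,0,0,0]]]' 90; python3 - <<'E'
from h import *
st()
P=bot.camera_params('wrist');s=bot.get_state();M=Rot.from_rotvec(s['ee_rot']).as_matrix();p=s['position']
for k in (-38,-57): 
  for y in (0,11,-11): print(k,y,proj('wrist',p+M[:,2]*k+M[:,0]*y,P).round(1))
im=bot.capture("wrist");cv2.imwrite("pics/w8.png",im[:,:,::-1])
E
```

```text
clock: 8.45
position: [503.3, -248.9, 58.1]
ee_rot: [-2.02, -1.577, 0.55]
wrist_force: [0.8, -0.4, -0.1]
opening: 51.1
t 8.45 q [0.32 0.83 0.04 1.35 0.04 1.62 0.1 ] p [ 503.3 -248.9   58.1] z [-0.601  0.147 -0.785] x [ 0.241  0.97  -0.003] F [ 0.8 -0.4 -0.1] op 51.1
-38 0 [320.5 263.2]
-38 11 [320.5 240.2]
-38 -11 [320.5 285.3]
-57 0 [320.6 285.1]
-57 11 [320.6 259.4]
-57 -11 [320.6 309.7]
```

View pics/w8.png

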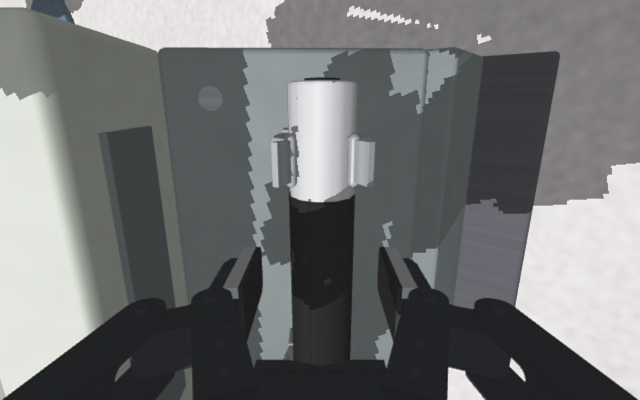

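```bash
python3 -m jog '[[[1,0,0,0,0,0,0],[1,0,0,0,0,0,0],[1,0,0,0,0,0,0],[1,0,0,0,0,0,0],[1,0,0,0,0,0,0]]]' 90; python3 - <<'E'
from h import *
st()
E
```

```text
clock: 9.0
position: [504.5, -249.2, 58.7]
ee_rot: [-2.021, -1.579, 0.549]
wrist_force: [-0.4, -0.1, -1.6]
opening: 21.7
t 9.0 q [0.32 0.83 0.04 1.35 0.04 1.62 0.1 ] p [ 504.5 -249.2   58.7] z [-0.6    0.147 -0.787] x [ 0.241  0.97  -0.003] F [-0.4 -0.1 -1.6] op 21.7
```

```bash
python3 - <<'E'
from h import *
im=bot.capture("wrist");cv2.imwrite("pics/w9.png",im[:,:,::-1])
im=bot.capture("side");cv2.imwrite("pics/s9.png",cv2.resize(im[120:220,280:400,::-1],None,fx=6,fy=6,interpolation=cv2.INTER_CUBIC))
st()
E
```

```text
t 9.1 q [0.32 0.83 0.04 1.35 0.04 1.62 0.1 ] p [ 504.5 -249.2   58.7] z [-0.6    0.147 -0.787] x [ 0.241  0.97  -0.003] F [ 0.1  0.2 -0.4] op 21.2
```

View pics/w9.png

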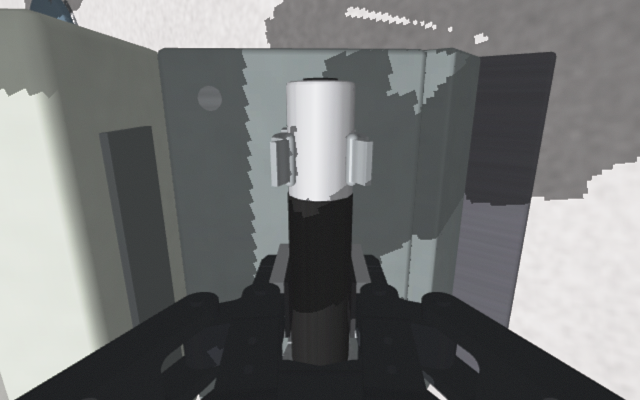

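View pics/s9.png

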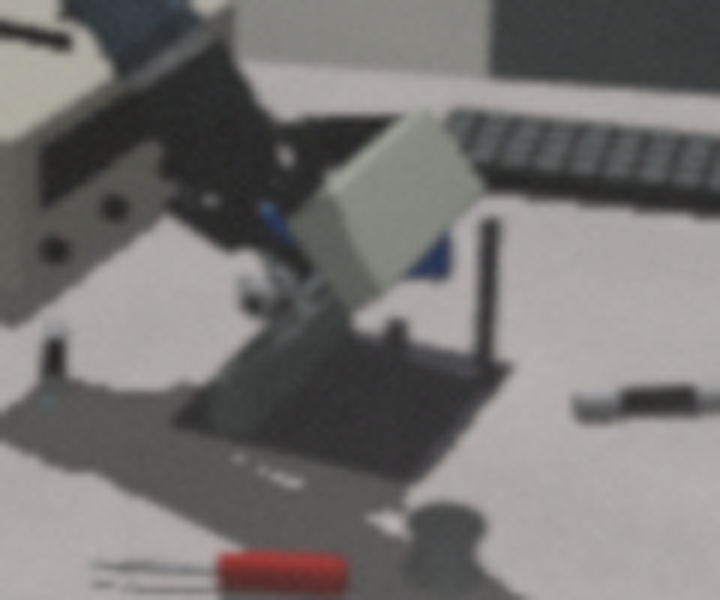

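```bash
python3 -m jog '[[[1,0,0,-0.3,0,0,0],[1,0,0,-0.3,0,0,0],[1,0,0,-0.3,0,0,0],[1,0,0,-0.3,0,0,0],[1,0,0,-0.3,0,0,0]]]' 110; python3 - <<'E'
from h import *
st()
im=bot.capture("wrist");cv2.imwrite("pics/w10.png",im[:,:,::-1])
E
```

```text
clock: 9.6
position: [505.9, -249.2, 64.6]
ee_rot: [-1.995, -1.556, 0.568]
wrist_force: [-6.1, 0.8, -11.8]
opening: 21.0
t 9.6 q [0.32 0.86 0.04 1.31 0.04 1.67 0.1 ] p [ 505.9 -249.2   64.6] z [-0.625  0.157 -0.764] x [0.243 0.97  0.   ] F [ -6.1   0.8 -11.8] op 21.0
```

View pics/w10.png

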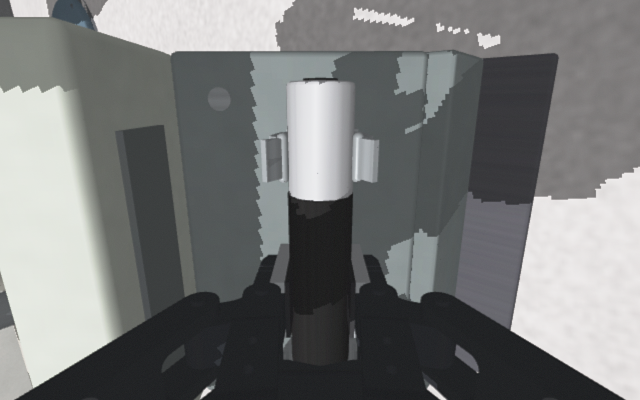

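```bash
python3 -m jog '[[[1,0,0,-0.5,0,0,0],[1,0,0,-0.5,0,0,0],[1,0,0,-0.5,0,0,0],[1,0,0,-0.5,0,0,0]]]' 110; python3 - <<'E'
from h import *
st()
E
```

```text
clock: 10.05
position: [529.2, -254.9, 92.6]
ee_rot: [-1.988, -1.551, 0.573]
wrist_force: [0.2, 0.1, -1.0]
opening: 21.2
t 10.05 q [0.32 0.87 0.04 1.22 0.04 1.76 0.1 ] p [ 529.2 -254.9   92.6] z [-0.631  0.16  -0.759] x [0.244 0.97  0.001] F [ 0.2  0.1 -1. ] op 21.2
```

```bash
python3 -m jog '[[[1,0,0,-0.9,0,0,0],[1,0,0,-0.9,0,0,0],[1,0,0,-0.9,0,0,0],[1,0,0,-0.9,0,0,0],[1,0,0,-0.5,-0.2,0,0],[1,0,0,0,0,0,0]]]' 110; python3 - <<'E'
from h import *
st()
im=bot.capture("wrist");cv2.imwrite("pics/w11.png",im[:,:,::-1])
im=bot.capture("top");cv2.imwrite("pics/t11.png",im[:,:,::-1])
for n in ["dock_seat","rail_mouth","catch_tip","screwdriver","spool","jar"]:
    print(n,[(np.round(d['point'],1).tolist(),round(d['score'],2)) for d in bot.spot_point(n,"top")][:3])
E
```

```text
clock: 10.65
position: [591.8, -270.4, 170.2]
ee_rot: [-2.017, -1.575, 0.549]
wrist_force: [-0.2, 1.0, -0.4]
opening: 20.4
t 10.65 q [0.31 0.91 0.05 0.97 0.03 1.93 0.11] p [ 591.8 -270.4  170.2] z [-0.603  0.15  -0.784] x [ 0.242  0.97  -0.001] F [-0.2  1.  -0.4] op 20.4
dock_seat [([174.3, 230.1], 0.71), ([140.5, 309.4], 0.59)]
rail_mouth [([202.5, 238.0], 0.92), ([140.3, 315.2], 0.37)]
catch_tip []
screwdriver [([197.9, 309.6], 0.72)]
spool []
jar [([141.0, 311.7], 0.66)]
```

View pics/w11.png

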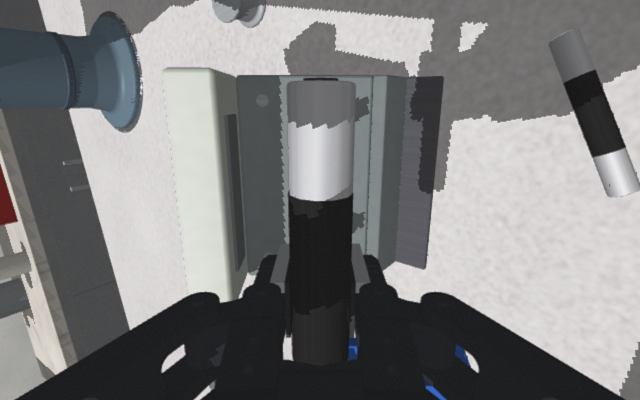

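View pics/t11.png

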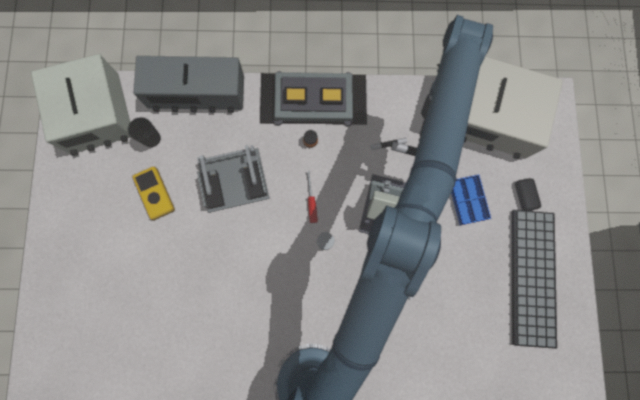

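```bash
cat >> h.py <<'E'
def tp(k,x=0,y=0):
    s=bot.get_state();M=Rot.from_rotvec(s['ee_rot']).as_matrix();return s['position']+M@np.array([x,y,k])
E
python3 - <<'E'
from h import *
P=bot.camera_params('wrist')
for k in (-53,-55,-57):
    print(k,'sleeve end surf',[(x,proj('wrist',tp(k-12,x),P).round(1)[1]) for x in (30,33,36,39)],'end',[(x,proj('wrist',tp(k-12,x),P).round(1)[1],proj('wrist',tp(k,x),P).round(1)[1]) for x in (70,73,76,79)])
    print('width',[ (proj('wrist',tp(k,50,12),P)-proj('wrist',tp(k,50,-12),P))[0].round(1)])
E
python3 - <<'E'
import cv2,numpy as np
g=cv2.cvtColor(cv2.imread('pics/w11.png'),cv2.COLOR_BGR2GRAY)
for r in (100,150,180,230): print(r,g[r,278:296].tolist(),g[r,344:362].tolist())
print(g[70:95,320].tolist(),g[180:210,320].tolist())
E
```

```text
-53 sleeve end surf [(30, np.float64(219.3)), (33, np.float64(211.0)), (36, np.float64(202.6)), (39, np.float64(194.0))] end [(70, np.float64(98.2), np.float64(98.5)), (73, np.float64(88.1), np.float64(89.4)), (76, np.float64(77.9), np.float64(80.1)), (79, np.float64(67.5), np.float64(70.8))]
width [np.float64(66.3)]
-55 sleeve end surf [(30, np.float64(221.2)), (33, np.float64(212.8)), (36, np.float64(204.2)), (39, np.float64(195.6))] end [(70, np.float64(98.2), np.float64(98.4)), (73, np.float64(87.9), np.float64(89.2)), (76, np.float64(77.5), np.float64(79.8)), (79, np.float64(66.9), np.float64(70.3))]
width [np.float64(67.4)]
-57 sleeve end surf [(30, np.float64(223.2)), (33, np.float64(214.7)), (36, np.float64(206.0)), (39, np.float64(197.2))] end [(70, np.float64(98.1), np.float64(98.4)), (73, np.float64(87.7), np.float64(89.0)), (76, np.float64(77.1), np.float64(79.4)), (79, np.float64(66.3), np.float64(69.7))]
width [np.float64(68.4)]
100 [80, 77, 84, 130, 138, 138, 137, 137, 124, 96, 89, 91, 94, 97, 97, 97, 97, 97] [101, 102, 103, 103, 103, 101, 100, 96, 96, 92, 90, 84, 79, 79, 79, 83, 79, 77]
150 [79, 77, 82, 123, 137, 139, 138, 137, 137, 138, 148, 160, 167, 172, 179, 183, 184, 184] [136, 135, 131, 127, 123, 115, 107, 104, 96, 93, 125, 132, 133, 133, 133, 134, 133, 134]
180 [79, 78, 78, 79, 76, 88, 129, 138, 137, 135, 128, 158, 167, 169, 175, 181, 184, 186] [133, 131, 127, 124, 117, 109, 103, 95, 92, 119, 131, 134, 133, 132, 133, 134, 134, 134]
230 [78, 77, 77, 77, 75, 85, 128, 136, 137, 135, 114, 58, 27, 26, 26, 24, 25, 27] [28, 25, 25, 29, 26, 23, 22, 32, 59, 74, 75, 93, 123, 132, 133, 132, 132, 132]
[110, 109, 110, 111, 107, 85, 101, 90, 38, 44, 83, 105, 109, 110, 110, 109, 109, 110, 109, 110, 110, 109, 109, 110, 109] [213, 213, 212, 213, 212, 213, 213, 212, 211, 212, 212, 211, 212, 212, 211, 212, 211, 212, 212, 213, 196, 74, 38, 40, 42, 42, 41, 41, 40, 32]
```

```bash
cat >> h.py <<'E'
def dockT(seat,yaw,dx,dz=0,dy=0,tilt=0,off=(1,0,-53)):
    # tool pose placing torch at seat+(dx,dy,dz) in dock frame; off=torch centre in tool frame
    a=np.radians(yaw);X=np.array([np.cos(a),np.sin(a),0]);Y=np.array([-np.sin(a),np.cos(a),0])
    M,_=standM(yaw,tilt) if tilt else (toolM([0,0,-1],Y),0)
    c=np.array(seat,float)+X*dx+Y*dy+[0,0,dz]
    return c-M@np.array(off,float),M
E
python3 - <<'E'
from h import *
p,M=dockT([600,-60,235],0,0,tilt=20)
plan(p,M,g=1)
E
```

```text
dist 209.4 rot deg 23.5 rows 11
[1.0,0.91,-0.26,0.1,-0.37,-0.14,-0.24],[1.0,0.92,-0.24,0.08,-0.37,-0.14,-0.24],[1.0,0.92,-0.23,0.06,-0.37,-0.14,-0.24],[1.0,0.93,-0.21,0.04,-0.37,-0.14,-0.24],[1.0,0.93,-0.19,0.03,-0.37,-0.14,-0.24],[1.0,0.94,-0.17,0.01,-0.37,-0.14,-0.24],[1.0,0.94,-0.16,-0.0,-0.37,-0.14,-0.24],[1.0,0.94,-0.14,-0.02,-0.37,-0.14,-0.24],[1.0,0.94,-0.12,-0.03,-0.37,-0.14,-0.24],[1.0,0.95,-0.1,-0.05,-0.37,-0.14,-0.24],[1.0,0.95,-0.08,-0.06,-0.37,-0.14,-0.24],
```

```bash
python3 -m jog '[[[1,0.85,-0.25,-0.3,-0.3,-0.14,-0.24],[1,0.9,-0.25,-0.3,-0.37,-0.14,-0.24],[1,0.9,-0.23,0,-0.37,-0.14,-0.24],[1,0.93,-0.2,0,-0.37,-0.14,-0.24],[1,0.93,-0.2,0,-0.37,-0.14,-0.24],[1,0.95,-0.17,0,-0.37,-0.14,-0.24],[1,0.95,-0.15,0,-0.37,-0.14,-0.24],[1,0.95,-0.14,0,-0.37,-0.14,-0.24],[1,0.95,-0.12,0,-0.37,-0.14,-0.24],[1,0.95,-0.1,0,-0.37,-0.14,-0.24],[1,0.95,-0.08,0,-0.37,-0.14,-0.24]]]' 90; python3 - <<'E'
from h import *
st();print(tp(-53,1).round())
p,M=dockT([591,240,60],13.3,-140,110)
plan(p,M,g=1)
E
```

```text
clock: 12.15
position: [584.0, -62.8, 190.0]
ee_rot: [-2.028, -2.023, 0.377]
wrist_force: [-0.6, -0.6, -1.2]
opening: 21.2
t 12.15 q [ 0.08  0.53 -0.07  1.45  0.04  1.53 -0.  ] p [584.  -62.8 190. ] z [-0.355 -0.005 -0.935] x [ 0.002  1.    -0.006] F [-0.6 -0.6 -1.2] op 21.2
[603. -62. 240.]
dist 307.7 rot deg 24.7 rows 16
[1.0,0.84,-0.3,0.35,-0.28,-0.03,-0.18],[1.0,0.85,-0.29,0.34,-0.28,-0.03,-0.18],[1.0,0.85,-0.29,0.34,-0.28,-0.03,-0.18],[1.0,0.86,-0.28,0.33,-0.28,-0.03,-0.18],[1.0,0.86,-0.28,0.32,-0.28,-0.03,-0.18],[1.0,0.87,-0.27,0.31,-0.28,-0.03,-0.18],[1.0,0.87,-0.27,0.3,-0.28,-0.03,-0.18],[1.0,0.88,-0.26,0.29,-0.28,-0.03,-0.18],[1.0,0.88,-0.26,0.29,-0.28,-0.03,-0.18],[1.0,0.89,-0.25,0.28,-0.28,-0.03,-0.18],[1.0,0.89,-0.24,0.27,-0.28,-0.03,-0.18],[1.0,0.89,-0.24,0.26,-0.28,-0.03,-0.18],[1.0,0.9,-0.23,0.26,-0.28,-0.03,-0.18],[1.0,0.9,-0.22,0.25,-0.28,-0.03,-0.18],[1.0,0.91,-0.21,0.24,-0.28,-0.03,-0.18],[1.0,0.91,-0.21,0.23,-0.28,-0.03,-0.18],
```

```bash
python3 -m jog '[[[1,0.85,-0.3,0.25,-0.28,-0.03,-0.18],[1,0.85,-0.3,0.25,-0.28,-0.03,-0.18],[1,0.85,-0.3,0.25,-0.28,-0.03,-0.18],[1,0.86,-0.3,0.25,-0.28,-0.03,-0.18],[1,0.86,-0.3,0.25,-0.28,-0.03,-0.18],[1,0.87,-0.3,0.25,-0.28,-0.03,-0.18],[1,0.87,-0.3,0.25,-0.28,-0.03,-0.18],[1,0.88,-0.3,0.25,-0.28,-0.03,-0.18],[1,0.88,-0.3,0.25,-0.28,-0.03,-0.18],[1,0.9,-0.3,0.25,-0.28,-0.03,-0.18],[1,0.9,-0.3,0.25,-0.28,-0.03,-0.18],[1,0.9,-0.3,0.25,-0.28,-0.03,-0.18],[1,0.9,-0.25,0.25,-0.28,-0.03,-0.18],[1,0.9,-0.25,0.25,-0.28,-0.03,-0.18],[1,0.9,-0.25,0.25,-0.28,-0.03,-0.18],[1,0.9,-0.25,0.2,-0.28,-0.03,-0.18],[1,0,0,0,0,0,0]]]' 90; python3 - <<'E'
from h import *
st();print(tp(-53,1).round())
p,M=dockT([591,240,60],13.3,-140,110)
plan(p,M,g=1)
P=bot.camera_params('wrist')
im=bot.capture("wrist");cv2.imwrite("pics/w12.png",im[:,:,::-1])
for n,z in [("dock_seat",60),("rail_mouth",48),("catch_tip",58)]:
    print(n,[(np.round(d['point'],1).tolist(),round(d['score'],2),atz('wrist',d['point'],z,P).round(1)) for d in bot.spot_point(n,"wrist")][:3])
E
```

```text
clock: 13.85
position: [428.3, 214.1, 126.9]
ee_rot: [-1.931, -2.478, 0.016]
wrist_force: [-0.2, -0.2, -1.5]
opening: 21.1
t 13.85 q [-0.25  0.17 -0.32  2.04  0.07  0.95 -0.36] p [428.3 214.1 126.9] z [-0.006 -0.008 -1.   ] x [-0.244  0.97  -0.006] F [-0.2 -0.2 -1.5] op 21.1
[428. 216. 180.]
dist 29.4 rot deg 1.0 rows 2
[1.0,-0.34,0.6,0.24,-0.05,0.04,0.09],[1.0,-0.34,0.61,0.25,-0.05,0.04,0.09],
dock_seat [([216.0, 547.1], 0.78, array([594.1, 242.6,  60. ]))]
rail_mouth [([208.5, 440.6], 0.65, array([520.9, 226. ,  48. ]))]
catch_tip []
```

View pics/w12.png

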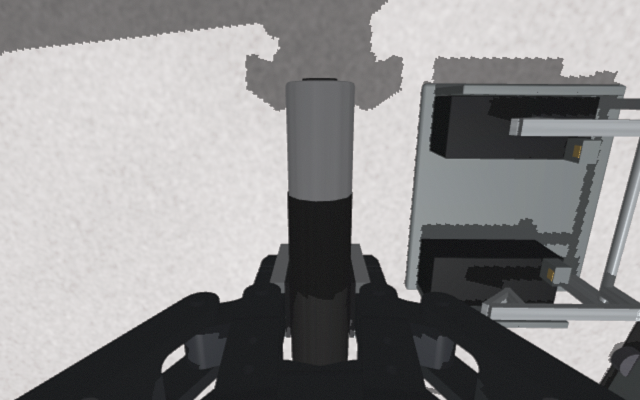

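```bash
python3 - <<'E'
import cv2
im=cv2.imread('pics/w12.png')
cv2.imwrite('pics/w12c.png',cv2.convertScaleAbs(cv2.resize(im[70:345,395:640],None,fx=3,fy=2.15,interpolation=cv2.INTER_CUBIC),alpha=1.6,beta=15))
E
```

```text
(no output)
```

View pics/w12c.png

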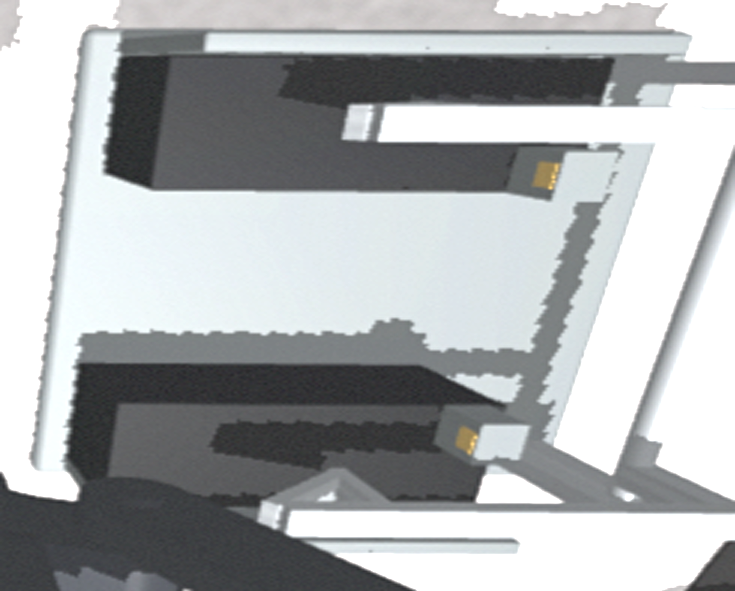

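```bash
python3 - <<'E'
from h import *
st()
P=bot.camera_params('wrist')
def c(x,y): return (70+y/2.15-.3,395+x/3-.3)
Q={'o+':c(168,57),'i+':c(153,190),'i-':c(118,404)}
W={k:atz('wrist',v,48,P) for k,v in Q.items()}
for k in W: print(k,W[k].round(1))
d=W['i+']-W['i-'];print('i+ i- dist',np.linalg.norm(d),'yaw',np.degrees(np.arctan2(d[1],d[0]))-90)
d2=W['o+']-W['i-'];print(np.linalg.norm(d2),np.degrees(np.arctan2(d2[1],d2[0]))-90)
e=atz('wrist',c(500,190),48,P)-W['i+'];print('rail yaw',np.degrees(np.arctan2(e[1],e[0])))
e=atz('wrist',c(435,404),48,P)-W['i-'];print('rail yaw',np.degrees(np.arctan2(e[1],e[0])))
m=(W['i+']+W['i-'])/2
for yaw in (13.3,):
    a=np.radians(yaw);print('mouth',m,'seat',m+75*np.array([np.cos(a),np.sin(a),0])+[0,0,12])
E
```

```text
t 14.05 q [-0.25  0.17 -0.32  2.04  0.07  0.95 -0.36] p [432.7 210.9 127.8] z [-0.003 -0.008 -1.   ] x [-0.237  0.972 -0.007] F [ 0.1 -0.4  0. ] op 20.8
o+ [505.1 302.8  48. ]
i+ [516.6 260.1  48. ]
i- [534.9 180.7  48. ]
i+ i- dist 81.49929098150392 yaw 12.985249952092715
125.7285709468272 13.71272718452488
rail yaw 13.790302730664587
rail yaw 13.877639709073021
mouth [525.76981841 220.38253622  48.        ] seat [598.75823387 237.63626651  60.        ]
```

```bash
python3 - <<'E'
from h import *
p,M=dockT([594,241,60],13.5,-130,60)
plan(p,M,g=1)
E
```

```text
dist 70.2 rot deg 0.5 rows 4
[1.0,-0.11,0.43,0.76,-0.02,0.02,0.01],[1.0,-0.11,0.43,0.76,-0.02,0.02,0.01],[1.0,-0.12,0.43,0.76,-0.02,0.02,0.01],[1.0,-0.12,0.42,0.76,-0.02,0.02,0.01],
```

```bash
python3 -m jog '[[[1,-0.11,0.43,0.76,-0.02,0.02,0.01],[1,-0.11,0.43,0.76,-0.02,0.02,0.01],[1,-0.12,0.43,0.76,-0.02,0.02,0.01],[1,-0.12,0.43,0.76,-0.02,0.02,0],[1,0,0,0,0,0,0],[1,0,0,0,0,0,0]]]' 90; python3 - <<'E'
from h import *
st();print(tp(-53,1).round())
P=bot.camera_params('wrist')
im=bot.capture("wrist");cv2.imwrite("pics/w13.png",im[:,:,::-1])
P2=bot.camera_params('wrist');print(np.abs(P['t']-P2['t']).max());np.savez('P13.npz',**P)
im=im[:,:,::-1]
cv2.imwrite('pics/w13c.png',cv2.convertScaleAbs(cv2.resize(im[20:345,375:640],None,fx=2.4,fy=1.8,interpolation=cv2.INTER_CUBIC),alpha=1.6,beta=15))
for n,z in [("dock_seat",60),("rail_mouth",48),("catch_tip",58)]:
    print(n,[(np.round(d['point'],1).tolist(),round(d['score'],2),atz('wrist',d['point'],z,P).round(1)) for d in bot.spot_point(n,"wrist")][:3])
E
```

```text
clock: 14.65
position: [477.4, 202.4, 67.3]
ee_rot: [1.96, 2.448, 0.005]
wrist_force: [1.5, 1.0, -1.0]
opening: 21.0
t 14.65 q [-0.24  0.31 -0.28  2.01  0.12  0.83 -0.36] p [477.4 202.4  67.3] z [ 0.007 -0.002 -1.   ] x [-0.219  0.976 -0.003] F [ 1.5  1.  -1. ] op 21.0
[477. 203. 120.]
0.2604679929318081
dock_seat [([202.5, 537.6], 0.57, array([592.8, 243.5,  60. ]))]
rail_mouth [([201.9, 399.1], 0.61, array([520.5, 224.1,  48. ]))]
catch_tip [([203.8, 399.4], 0.5, array([517.9, 225.4,  58. ]))]
```

View pics/w13.png

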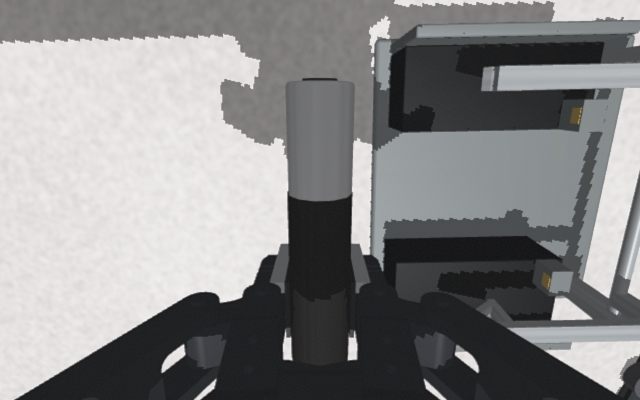

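View pics/w13c.png

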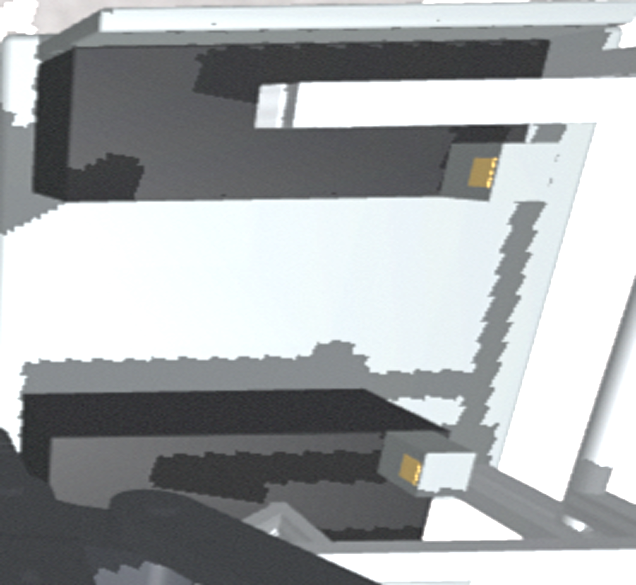

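```bash
python3 - <<'E'
from h import *
P=dict(np.load('P13.npz'))
def c(x,y): return (20+y/1.8-.3,375+x/2.4-.3)
f=lambda x,y:atz('wrist',c(x,y),48,P)
W={'o+':f(76,47),'i+':f(66,202),'i-':f(50,437)}
for k in W: print(k,W[k].round(1))
ang=lambda d:np.degrees(np.arctan2(d[1],d[0]))
d=W['i+']-W['i-'];print(np.linalg.norm(d),ang(d)-90); d=W['o+']-W['i-'];print(np.linalg.norm(d),ang(d)-90)
print('rail yaw',ang(f(438,196)-W['i+']),ang(f(380,432)-W['i-']))
m=(W['i+']+W['i-'])/2;a=np.radians(13.3);print('seat',m+75*np.array([np.cos(a),np.sin(a),0])+[0,0,12])
st();print(tp(-53,1).round(1))
E
```

```text
o+ [500.1 307.2  48. ]
i+ [510.6 263.9  48. ]
i- [529.5 185.5  48. ]
80.59252246909855 13.54398857741107
125.17662894312883 13.59952127559923
rail yaw 13.876656838247094 13.787501742755595
seat [593.06318166 241.95251248  60.        ]
t 14.85 q [-0.24  0.31 -0.28  2.01  0.12  0.83 -0.36] p [477.  203.6  68. ] z [ 0.008 -0.001 -1.   ] x [-0.221  0.975 -0.003] F [-1.   0.8 -0.5] op 21.1
[476.3 204.6 121. ]
```

```bash
python3 - <<'E'
from h import *
p,M=dockT([593,242,60],13.6,-106,4)
plan(p,M,g=1)
E
```

```text
dist 59.8 rot deg 1.0 rows 4
[1.0,0.12,0.19,0.71,0.02,0.01,-0.05],[1.0,0.12,0.19,0.71,0.02,0.01,-0.05],[1.0,0.12,0.19,0.71,0.02,0.01,-0.05],[1.0,0.11,0.2,0.71,0.02,0.01,-0.05],
```

```bash
python3 -m jog '[[[1,0.12,0.2,0.71,0.02,0.01,-0.05],[1,0.12,0.2,0.71,0.02,0.01,-0.05],[1,0.12,0.2,0.71,0.02,0.01,-0.05],[1,0.12,0.2,0.71,0.02,0.01,-0.05],[1,0,0,0,0,0,0]]]' 90; python3 - <<'E'
from h import *
st();print(tp(-53,1).round())
p,M=dockT([593,242,60],13.6,-55,2)
plan(p,M,g=1)
im=bot.capture("side");cv2.imwrite("pics/s14.png",cv2.resize(im[180:290,220:350,::-1],None,fx=6,fy=5,interpolation=cv2.INTER_CUBIC))
print(proj('side',[593-106*.972,242-106*.235,60]))
E
```

```text
clock: 15.35
position: [491.9, 219.4, 7.9]
ee_rot: [1.936, 2.473, 0.006]
wrist_force: [-0.5, -0.3, -1.0]
opening: 21.0
t 15.35 q [-0.27  0.44 -0.27  1.99  0.17  0.73 -0.39] p [491.9 219.4   7.9] z [ 0.003  0.003 -1.   ] x [-0.24   0.971  0.002] F [-0.5 -0.3 -1. ] op 21.0
[491. 220.  61.]
dist 48.7 rot deg 0.4 rows 3
[1.0,-0.05,0.81,-0.02,0.02,-0.01,0.02],[1.0,-0.05,0.81,-0.02,0.02,-0.01,0.02],[1.0,-0.05,0.81,-0.02,0.02,-0.01,0.02],
[317.41557181 239.32642349]
```

View pics/s14.png

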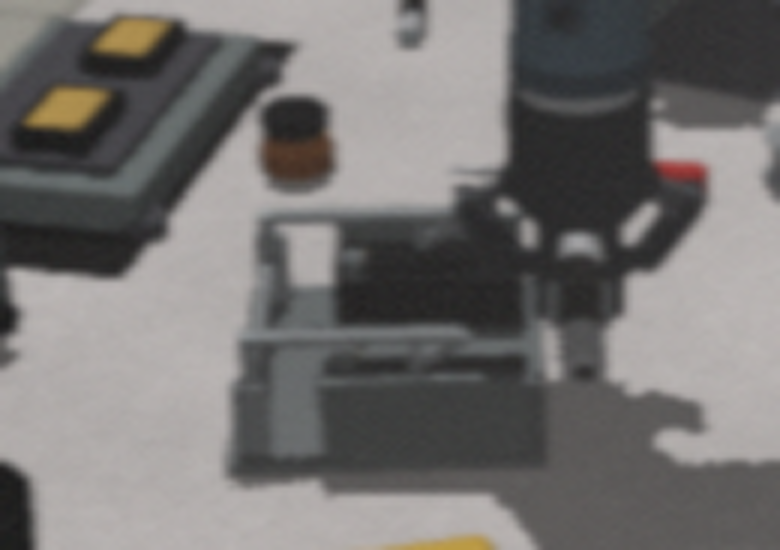

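```bash
python3 - <<'E'
from h import *
e=tp(-53,76);print(e.round(1),proj('side',e), 'up10mm',proj('side',e+[0,0,10]),'far',proj('side',tp(-53,-74)))
print('front wall top',[proj('side',np.array([593,242,68])+np.array([.972,.235,0])*x+np.array([-.235,.972,0])*y).round(1) for x,y in ((-75,88),(30,88))])
E
```

```text
[473.6 293.   61.8] [317.49079701 253.97830634] up10mm [317.47154318 251.34732282] far [315.96331942 226.17178007]
front wall top [array([307.9, 254.7]), array([272.9, 255.5])]
```

```bash
python3 -m jog '[[[1,0,0.2,-0.2,0.02,0,0],[1,-0.05,0.7,-0.04,0.02,0,0.02],[1,-0.05,0.7,0,0.02,0,0.02],[1,-0.05,0.6,0,0,0,0],[1,0,0,0,0,0,0]]]' 90; python3 - <<'E'
from h import *
st();print(tp(-53,1).round(1))
for dx in (-52,):
    p,M=dockT([593,242,60],13.6,dx,0);plan(p,M,g=1)
im=bot.capture("wrist");cv2.imwrite("pics/w15.png",im[:,:,::-1])
E
```

```text
clock: 15.9
position: [538.6, 228.3, 16.5]
ee_rot: [1.939, 2.472, 0.006]
wrist_force: [0.0, -0.1, -0.5]
opening: 21.1
t 15.9 q [-0.26  0.5  -0.26  1.87  0.17  0.79 -0.36] p [538.6 228.3  16.5] z [ 0.002  0.003 -1.   ] x [-0.238  0.971  0.002] F [ 0.  -0.1 -0.5] op 21.1
[538.2 229.1  69.5]
dist 10.4 rot deg 0.3 rows 1
[1.0,-0.02,0.2,0.48,0.04,-0.03,0.04],
```

View pics/w15.png

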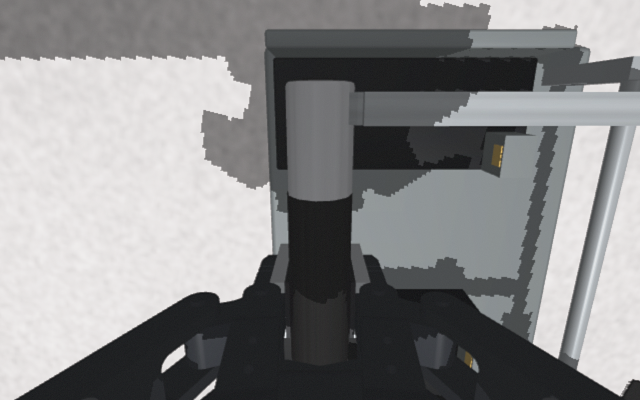

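```bash
python3 -m jog '[[[1,0,0,0.2,0,0,0],[1,0,0,0.15,0,0,0],[1,0,0,0,0,0,0]]]' 90; python3 - <<'E'
from h import *
st();print(tp(-53,1).round(1))
E
python3 -m jog '[[[1,0,0,0.1,0,0,0],[1,0,0,0,0,0,0]]]' 90; python3 - <<'E'
from h import *
st();print(tp(-53,1).round(1))
E
```

```text
clock: 16.25
position: [535.7, 228.0, 9.4]
ee_rot: [-1.937, -2.472, -0.002]
wrist_force: [0.1, 0.1, -1.0]
opening: 21.1
t 16.25 q [-0.26  0.5  -0.25  1.88  0.17  0.78 -0.37] p [535.7 228.    9.4] z [ 0.     0.002 -1.   ] x [-0.239  0.971  0.002] F [ 0.1  0.1 -1. ] op 21.1
[535.5 228.9  62.4]
clock: 16.45
position: [535.4, 228.1, 7.6]
ee_rot: [-1.936, -2.473, -0.003]
wrist_force: [-0.1, -0.6, 0.5]
opening: 21.0
t 16.45 q [-0.26  0.51 -0.25  1.88  0.17  0.77 -0.37] p [535.4 228.1   7.6] z [ 0.     0.002 -1.   ] x [-0.24   0.971  0.002] F [-0.1 -0.6  0.5] op 21.0
[535.2 229.   60.6]
```

```bash
python3 -m jog '[[[1,0,0,0.08,0,0,0],[1,0,0,0.05,0,0,0]]]' 90;  python3 -m jog '[[[1,0,0,0.08,0,0,0],[1,0,0,0.05,0,0,0]]]' 90
```

```text
clock: 16.65
position: [535.4, 228.0, 7.5]
ee_rot: [-1.937, -2.473, -0.0]
wrist_force: [-1.7, -0.1, 4.5]
opening: 20.9
clock: 16.85
position: [535.4, 227.9, 7.5]
ee_rot: [1.937, 2.473, -0.001]
wrist_force: [-1.1, -0.7, 3.7]
opening: 21.1
```

```bash
python3 -m jog '[[[1,0,0.35,0.02,0,0,0],[1,0,0.35,0.02,0,0,0],[1,0,0.35,0.02,0,0,0],[1,0,0.35,0.02,0,0,0]]]' 90; python3 - <<'E'
from h import *
st();t=tp(-53,1);d=t-[593,242,60];print(t.round(1),'dx',d[0]*.972+d[1]*.235,'dy',-d[0]*.235+d[1]*.972)
im=bot.capture("wrist");cv2.imwrite("pics/w16.png",im[:,:,::-1])
E
```

```text
clock: 17.25
position: [549.6, 231.7, 7.5]
ee_rot: [-1.927, -2.464, 0.042]
wrist_force: [-7.9, -3.4, 11.1]
opening: 20.9
t 17.25 q [-0.27  0.54 -0.25  1.82  0.17  0.83 -0.36] p [549.6 231.7   7.5] z [-0.027 -0.013 -1.   ] x [-0.241  0.97  -0.006] F [-7.9 -3.4 11.1] op 20.9
[550.8 233.3  60.4] dx -43.074824453641824 dy 1.4992334039330615
```

View pics/w16.png

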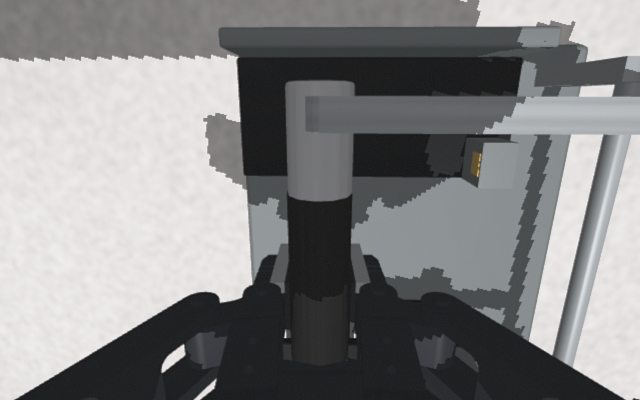

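```bash
python3 -m jog '[[[1,0,0.4,-0.04,0,0,0],[1,0,0.4,-0.02,0,0,0],[1,0,0.4,0,0,0,0],[1,0,0.4,0,0,0,0]]]' 90; python3 - <<'E'
from h import *
st();t=tp(-53,1);d=t-[593,242,60];print(t.round(1),'dx',d[0]*.972+d[1]*.235,'dy',-d[0]*.235+d[1]*.972)
im=bot.capture("wrist");cv2.imwrite("pics/w17.png",im[:,:,::-1])
E
```

```text
clock: 17.7
position: [575.3, 238.7, 7.5]
ee_rot: [-1.921, -2.458, 0.062]
wrist_force: [-7.5, -2.3, 9.3]
opening: 21.2
t 17.7 q [-0.27  0.59 -0.24  1.74  0.17  0.88 -0.35] p [575.3 238.7   7.5] z [-0.041 -0.018 -0.999] x [-0.242  0.97  -0.008] F [-7.5 -2.3  9.3] op 21.2
[577.2 240.7  60.4] dx -15.666796646105565 dy 2.420172919314591
```

View pics/w17.png

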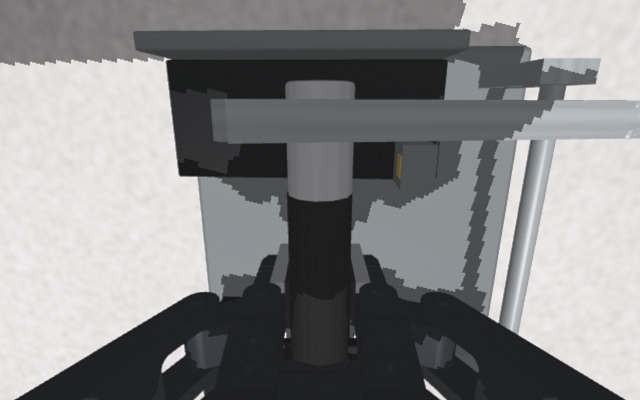

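```bash
python3 -m jog '[[[1,0,0.35,-0.03,0,0,0],[1,0,0.35,0,0,0,0],[1,0,0.35,0,0,0,0]]]' 90; python3 - <<'E'
from h import *
st();t=tp(-53,1);d=t-[593,242,60];print(t.round(1),'dx',d[0]*.972+d[1]*.235,'dy',-d[0]*.235+d[1]*.972)
im=bot.capture("wrist");cv2.imwrite("pics/w18.png",im[:,:,::-1])
E
```

```text
clock: 18.05
position: [590.9, 243.0, 7.5]
ee_rot: [-1.916, -2.45, 0.083]
wrist_force: [-25.3, -8.7, 26.0]
opening: 21.1
t 18.05 q [-0.27  0.63 -0.24  1.68  0.17  0.92 -0.34] p [590.9 243.    7.5] z [-0.056 -0.024 -0.998] x [-0.241  0.97  -0.01 ] F [-25.3  -8.7  26. ] op 21.1
[593.7 245.2  60.4] dx 1.4179282956268175 dy 2.9343702302591543
```

View pics/w18.png

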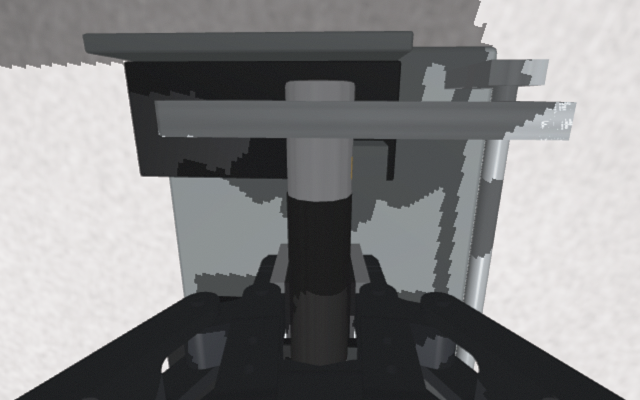

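```bash
python3 -m jog '[[[1,0,0,-0.03,0,0,0],[1,0,0,0,0,0,0]]]' 20; python3 - <<'E'
from h import *
st();t=tp(-53,1);d=t-[593,242,60];print(t.round(1),'dx',d[0]*.972+d[1]*.235)
E
```

```text
clock: 18.3
position: [590.3, 242.9, 7.9]
ee_rot: [-1.915, -2.449, 0.088]
wrist_force: [-1.3, -0.3, 0.4]
opening: 21.1
t 18.3 q [-0.27  0.63 -0.24  1.68  0.17  0.92 -0.34] p [590.3 242.9   7.9] z [-0.059 -0.025 -0.998] x [-0.241  0.97  -0.01 ] F [-1.3 -0.3  0.4] op 21.1
[593.2 245.2  60.7] dx 0.9643688797607319
```

```bash
python3 -m jog '[[[0.4,0,0,0,0,0,0],[0.4,0,0,0,0,0,0],[0.4,0,0,0,0,0,0],[0.4,0,0,0,0,0,0]]]' 20; python3 - <<'E'
from h import *
st()
im=bot.capture("wrist");cv2.imwrite("pics/w19.png",im[:,:,::-1])
E
```

```text
clock: 18.7
position: [594.2, 243.2, 7.3]
ee_rot: [-1.919, -2.451, 0.08]
wrist_force: [0.0, 1.0, 0.7]
opening: 51.1
t 18.7 q [-0.27  0.63 -0.24  1.67  0.17  0.92 -0.34] p [594.2 243.2   7.3] z [-0.054 -0.023 -0.998] x [-0.24   0.971 -0.009] F [0.  1.  0.7] op 51.1
```

View pics/w19.png

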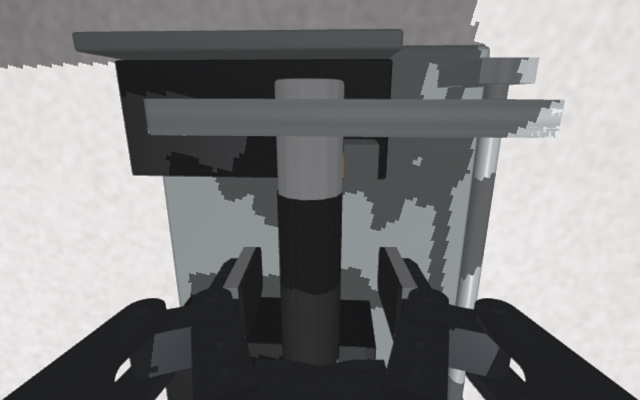

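```bash
python3 -m jog '[[[0.4,0,-0.1,-0.3,0,0,0],[0.4,0,-0.05,-0.5,0,0,0],[0.4,0,-0.05,-0.7,0,0,0],[0.4,0,-0.05,-0.9,0,0,0],[0.4,0,-0.05,-0.9,0,0,0],[0.4,0,-0.05,-0.9,0,0,0],[0.4,0,-0.05,-0.9,0,0,0],[0.4,0,-0.05,-0.9,0,0,0],[0.4,0,0,0,0,0,0],[0.4,0,0,0,0,0,0]]]' 20; python3 - <<'E'
from h import *
st()
P=bot.camera_params('wrist');np.savez('P20.npz',**P)
im=bot.capture("wrist");cv2.imwrite("pics/w20.png",im[:,:,::-1])
im=bot.capture("side");cv2.imwrite("pics/s20.png",cv2.resize(im[180:290,220:350,::-1],None,fx=6,fy=5,interpolation=cv2.INTER_CUBIC))
print(bot.spot_point("torch_center","wrist"),bot.spot_point("catch_tip","wrist"),bot.spot_point("dock_seat","wrist"))
E
```

```text
clock: 19.75
position: [593.9, 245.4, 143.4]
ee_rot: [-1.921, -2.456, 0.065]
wrist_force: [0.1, -0.0, 0.3]
opening: 51.3
t 19.75 q [-0.25  0.46 -0.27  1.61  0.13  1.13 -0.31] p [593.9 245.4 143.4] z [-0.044 -0.019 -0.999] x [-0.241  0.971 -0.008] F [ 0.1 -0.   0.3] op 51.3
[{'point': [190.5, 321.6], 'score': 0.97}] [] []
```

View pics/w20.png

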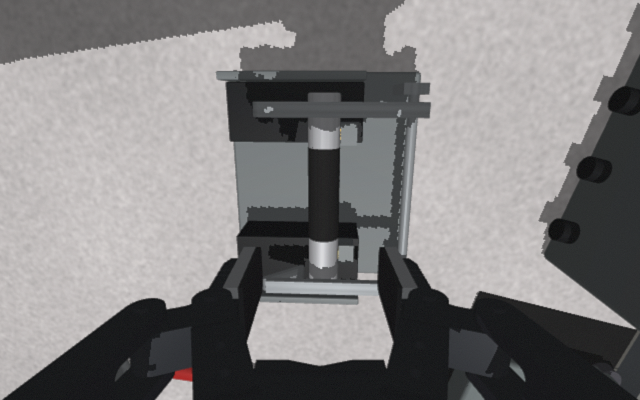

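View pics/s20.png

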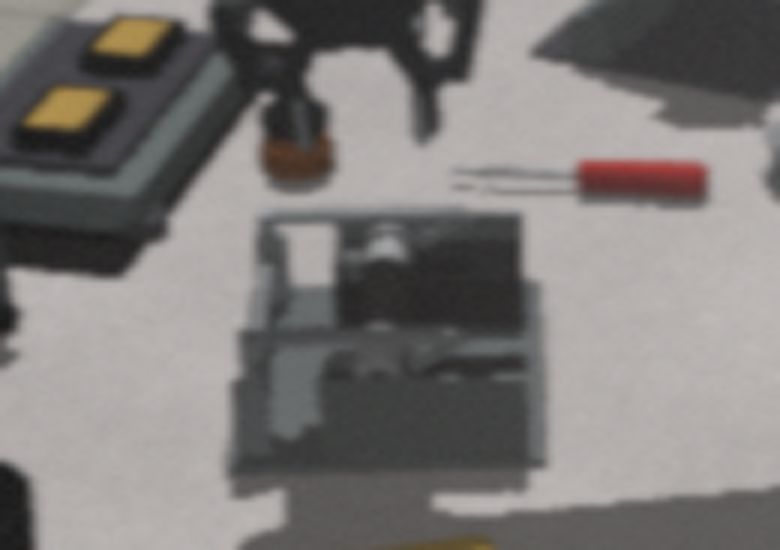

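```bash
python3 - <<'E'
from h import *
P=dict(np.load('P20.npz'))
im=cv2.imread('pics/w20.png')
cv2.imwrite('pics/w20c.png',cv2.convertScaleAbs(cv2.resize(im[60:310,210:440],None,fx=3.2,fy=2.35,interpolation=cv2.INTER_CUBIC),alpha=1.5,beta=15))
c=atz('wrist',(190.5,321.6),60,P);d=c-[593,242,60];print(c,'dx',d[0]*.972+d[1]*.235,'dy',-d[0]*.235+d[1]*.972)
a=atz('wrist',(150,324.5),70,P);b=atz('wrist',(240,322.5),70,P);print(np.linalg.norm(a-b),np.degrees(np.arctan2(*(a-b)[[1,0]]))-90)
E
```

```text
[590.68631104 246.24533209  60.        ] dx -1.251252632570603 dy 4.670179698814065
70.4133546768753 12.926276331307378
```

View pics/w20c.png

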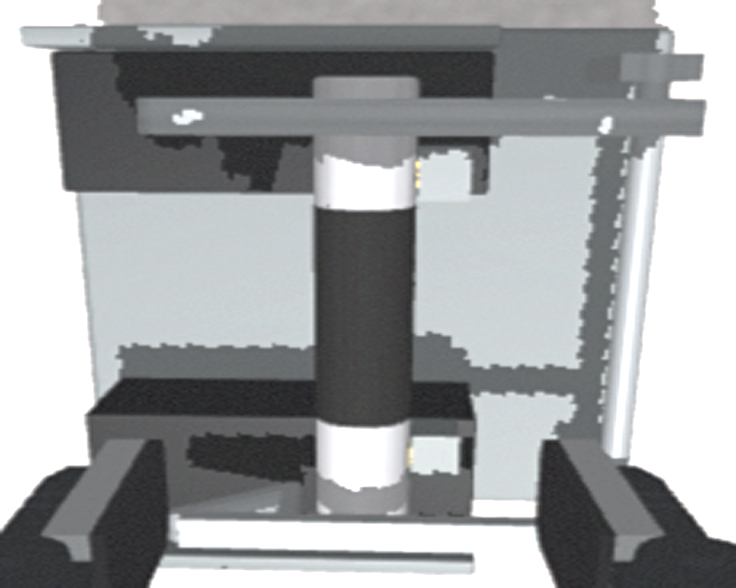

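```bash
python3 - <<'E'
from h import *
im=bot.capture("side")[:,:,::-1];cv2.imwrite('pics/side21.png',im)
o=cv2.imread('pics/side0.png');g0=cv2.cvtColor(o,6).astype(int);g1=cv2.cvtColor(im,6).astype(int)
for c in (262,266,270,290,293,296): print(c,'old',g0[240:256,c].tolist(),'new',g1[240:256,c].tolist())
for c in (275,290,296): print('far',c,'old',g0[216:230,c].tolist(),'new',g1[216:230,c].tolist())
P=dict(np.load('P13.npz'));Q=dict(np.load('P20.npz'))
A=np.zeros((3,3));b=np.zeros(3)
for rc,p in (((91,481.3),P),((117.4,253.1),Q)):
    o_,d=ray('wrist',rc,p);M=np.eye(3)-np.outer(d,d);A+=M;b+=M@o_
X=np.linalg.solve(A,b);print('arm front corner',X,proj('wrist',X,P),proj('wrist',X,Q))
d=X-[593,242,60];print(d[0]*.972+d[1]*.235,-d[0]*.235+d[1]*.972,d[2])
E
```

```text
262 old [123, 120, 119, 118, 117, 118, 124, 119, 89, 76, 76, 75, 72, 71, 69, 71] new [130, 126, 124, 124, 122, 111, 82, 72, 77, 80, 81, 80, 73, 72, 73, 75]
266 old [62, 59, 60, 69, 81, 96, 114, 113, 88, 80, 88, 95, 99, 98, 97, 99] new [67, 61, 61, 72, 84, 83, 74, 71, 76, 85, 92, 101, 103, 103, 102, 103]
270 old [98, 99, 100, 99, 99, 101, 116, 107, 87, 89, 98, 100, 100, 101, 101, 101] new [105, 106, 106, 104, 100, 87, 73, 74, 81, 93, 104, 106, 107, 106, 106, 106]
290 old [43, 41, 40, 45, 64, 98, 112, 92, 85, 93, 92, 78, 70, 66, 65, 76] new [42, 42, 42, 42, 49, 62, 72, 75, 83, 90, 83, 76, 73, 61, 53, 56]
293 old [42, 43, 44, 44, 65, 98, 110, 95, 82, 84, 74, 63, 56, 53, 69, 92] new [45, 42, 45, 44, 52, 68, 73, 77, 74, 74, 72, 65, 54, 46, 54, 71]
296 old [42, 42, 44, 45, 60, 89, 107, 93, 80, 83, 82, 61, 47, 50, 67, 85] new [44, 43, 45, 45, 55, 72, 75, 76, 79, 87, 87, 62, 49, 49, 65, 88]
far 275 old [147, 158, 166, 163, 160, 142, 123, 98, 102, 126, 139, 138, 136, 136] new [155, 168, 176, 176, 168, 152, 128, 104, 108, 132, 145, 148, 144, 144]
far 290 old [167, 168, 169, 166, 159, 140, 119, 86, 71, 71, 75, 75, 69, 62] new [176, 178, 178, 177, 168, 149, 126, 93, 74, 76, 79, 76, 73, 63]
far 296 old [155, 134, 157, 165, 158, 133, 107, 85, 73, 71, 65, 62, 52, 48] new [163, 143, 166, 175, 167, 141, 114, 89, 76, 72, 67, 61, 51, 48]
arm front corner [532.33534654 290.19348445  80.60332287] [481.30108183  91.64173208] [253.04159827 116.9786239 ]
-47.64057432264222 61.10026044499577 20.60332287077925
```

The far arm's pixel profile in the side view hasn't shifted since the start, so the catch is down. The torch is against the backstops and the gripper is clear, so I'm handing in.

```bash
python3 - <<'E'
from workcell import bot
print(bot.finish_job(),bot.get_state()['clock'])
E
```

```text
the job is handed in; nothing more can be done
the job is handed in; nothing more can be done
```

I pulled the torch out of the clips along their opening and slid it along the dock rails, under the catch, until it stopped at the backstops. I then let go and backed straight up; the job was handed in at about 20 s, and no verdict was reported.

**Last checks**
- **Torch position:** the wrist picture puts it about 1 mm short of the seat in x, about 5 mm off in y, and within 1° of the dock's axis. Its height on the rails was about 60.5 mm when I let go.
- **Catch:** in the side view its far arm lies exactly where it was at the start, so it is down. The near arm is now in shadow and could not be compared as closely. I did not measure the lift on the way in; I only saw the arms pass over the torch.
- **Gripper:** open, well above the dock, with wrist force near 0.
- **Loose things:** the screwdriver and jar looked unmoved in the last side view. I did not measure the spool, tray or meter at the end, but the arm passed well above all of them.

**What disagreed**
- **Fingertips and reported TCP:** the real fingertips are about 37 mm short of the reported TCP. My first closing therefore shut on air above the torch, without touching anything. I reopened, went deeper and gripped it.
- **Opening reading:** it showed 21 mm on the 24 mm torch, but the grip held throughout.
- **Push at the backstops:** it briefly reached about 37 N at the wrist. I eased it off before letting go.

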